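# Weigh out the full vial boxes and run them through the lamp tunnel

### The arm

A 7-joint arm with a two-finger parallel gripper is mounted at the origin on the work surface. World frame = base frame: x ahead of the robot, y to its left, z up, the work surface at z = 0. Lengths are in m, angles in rad, forces in N, time in s.
With the tool pointing down it reaches from about 0.35 to 0.9 m from the base axis. Payload 8.1 kg.
Tool frame: the origin (TCP) lies midway between the tips of the shut fingers; the grasp point (between the pads) lies 19 mm behind it (arm.pinch_z is the distance from the TCP to the grasp point, in m); z points along the fingers, y is the line along which they close (so a half turn about z gives the same grasp; the last joint's range is limited). The gripper opens to 85 mm and grips with 20 to 120 N. Pads are 22 mm wide; open, the fingers measure 114 mm over their backs; the gripper's body (76 mm by 85 mm) begins 54 mm behind the grasp point. The pads swing forward as they close: fully open they stand 13 mm farther back than shut.
Start: joints at [-1.41, 0.434, 0.025, 1.573, -0.012, 1.134, -0.075], TCP at [0.163, 0.603, 0.231] pointing down, gripper open.
Joint ranges: [-2.62, 2.62], [-0.44, 2.09], [-1.27, 1.32], [0.08, 2.57], [-1.32, 4.46], [0.12, 2], [-2.74, 2.74]. Speed limits (rad/s): [2.22, 2.22, 3.01, 3.01, 3.14, 3.14, 3.14].

### API

Orientations are given as a unit quaternion [x, y, z, w].
In Python, from station import arm, eyes, models gives the robot as it stands.
- The arm moves only by the shell command python3 -m crank 'ROWS' [FORCE]. ROWS is JSON, one flat list of numbers, 7 for each row, row after row: the shift along the tool's x, y, z in mm, then the turn, a rotation vector about the tool's x, y, z in degrees, then the closure, from -1 (fully open) to 1 (shut). A call has 1 to 5 rows; each row shifts and turns the commanded pose from where the row before left it, along the tool's axes as they then stand; what a row does not reach is not made up. A row lasts 1/12 s, in which the tool goes at most 41.7 mm and 7.16 degrees, less where a joint would pass 70% of its speed; a pose out of reach is approached as far as the arm can. A call with a gripper value outside its range is refused whole. The fingers move at their own pace and stop on an object; FORCE is the grip in N (left out, the last holds). Time passes only in rows, so rows that do not move let the fingers close. It gives the time, the measured TCP pose, the force, the opening and the grip force at its end, in the units of the state.
- arm.get_obs(): the state, without advancing time (a new reading comes with each control period).
- eyes.capture(name): name is "scene" or "top" or "wrist"; returns a dict with "img" (400x640x3 uint8, red, green, blue), "range_z" (400x640 float32, m along the optical axis (not along the pixel's ray), 0 where there is no reading), "K" (3x3 intrinsics, pixels), "T" (4x4, takes a point from camera to world coordinates); the wrist camera has in their place "hand_eye" (4x4, takes a point from camera to tool coordinates, whose origin is the TCP and whose axes are the flange's). Camera axes: x right, y up, looking along -z (the intrinsics and any distortion apply to the point x, -y, -z); pixel columns grow to the right and rows downward; lengths in m; the calibration is good to about 2 mm. A picture is of the moment at which its call begins: read the wrist's pose just before it.
- arm.job_done(): hands the job in; it is judged then, once.
Trained networks look in a picture, given as the dict that the camera call returned (one of the last four; its "shot" number tells which), for a name from the list of things; names that differ only in an ending like _2 or _b are one class to them, and where a whole thing is asked for, a point or a joint stands for the part that bears it (a point fixed in the world has none). Each returns a list of dicts, best first, with "p" (0 to 1); they miss things now and then, are a little off and sometimes report something else, mostly with a low value. They report only what shows in the picture. A call takes as long as a camera call. They do not tell look-alikes from the thing itself.
- models.search_frame(picture, query): "centre" ([x, y, z] in m, in world coordinates, good to about 4 mm: the middle of the surface that is visible of it).
The state is a dict: "clock": time; "qpos": joint angles; "qvel": joint speeds; "effort": joint torques, N m; "ee_pos": TCP position; "ee_rot": TCP orientation; "ft_force": force on the tool from outside, world axes, zero at the start; "wrist_torque": the same for the moment, N m; "finger_gap": finger opening in m; "gripper_force": force on a finger pad.
Only numpy, scipy, OpenCV 4.12 (cv2) and the standard library are available. Lean on these libraries where they do the work, as an engineer would, in place of code of your own. Each camera call takes 0.05 s, during which the arm holds its last target. There are 200 camera calls.

### The job

The closed vial boxes on the bench look alike, but some are full and some are empty: feel by lifting which are heavy. Set all the full ones, and only those, flat on the lamp tunnel's carriage, push the control stick fully over towards its white mark and hold it there for three seconds so that the carriage stays under the hood, then let the stick come back to centre; after that stand the full boxes in the short tray. The empty boxes go in the long tray; leave the other things on the bench where they are.

Things in the scene. Friction and masses are not known exactly. Their poses are not given: they have to be found in the camera images.
- box_a: a closed vial box, if present: opaque magenta base with opaque pale lid, 90 x 46 x 60 mm high (x, y, z). Up to four look exactly alike; 3 or 4 are present, one or two of them full. A full one weighs about 360 g (300 to 420 g), an empty one about 100 g (80 to 130 g); only lifting it tells. Origin: centre of the underside, x along the 90 mm length, z up. Straight smooth sides
- box_b: a closed vial box, if present: opaque magenta base with opaque pale lid, 90 x 46 x 60 mm high (x, y, z). Up to four look exactly alike; 3 or 4 are present, one or two of them full. A full one weighs about 360 g (300 to 420 g), an empty one about 100 g (80 to 130 g); only lifting it tells. Origin: centre of the underside, x along the 90 mm length, z up. Straight smooth sides
- box_c: a closed vial box, if present: opaque magenta base with opaque pale lid, 90 x 46 x 60 mm high (x, y, z). Up to four look exactly alike; 3 or 4 are present, one or two of them full. A full one weighs about 360 g (300 to 420 g), an empty one about 100 g (80 to 130 g); only lifting it tells. Origin: centre of the underside, x along the 90 mm length, z up. Straight smooth sides
- box_d: a closed vial box, if present: opaque magenta base with opaque pale lid, 90 x 46 x 60 mm high (x, y, z). Up to four look exactly alike; 3 or 4 are present, one or two of them full. A full one weighs about 360 g (300 to 420 g), an empty one about 100 g (80 to 130 g); only lifting it tells. Origin: centre of the underside, x along the 90 mm length, z up. Straight smooth sides
- stick (a joint): tilt of the control stick, rad: 0 upright at rest (spring-centred), grows as it tilts to the control box's own +x (its white mark), end stop at 0.42; the other way only to -0.10. Full tilt takes about 7 to 9 N at the grip; it returns by itself in about 1.5 s when let go. It drives the carriage directly: carriage travel in m = 0.5 x tilt in rad
- stick_grip (a point): middle of the stick's black upright cylindrical grip (28 mm diameter, 46 mm tall, top end 23 mm above this point along the stick). The tilt axis is the control box's y axis, 90 mm below this point along the stick, 42 mm above the bench
- console: control box of the stick, fixed on the bench, black, 90 x 80 x 40 mm high, with a small white mark on top at its +x edge (the side away from the robot). Origin: centre of the underside under the stick; the stick tilts towards its +x
- carriage (a joint): travel of the carriage, m: 0 at the loading place on the robot's side, 0.21 fully under the hood. It stays at 0.2 or so only while the stick is held over
- carriage_floor (a point): centre of the carriage's flat rubber floor, inner 130 mm (x) by 190 mm (y), in an aluminium lip 10 mm high and 4 mm thick; floor 26 mm above the bench. x is the way it travels (away from the robot, into the hood), z up. Room for two boxes side by side along y with their length along x, 55 mm either side of the middle
- tunnel: lamp tunnel, fixed: white hood 170 x 260 mm, 155 mm high in all, open in front and behind, its underside 110 mm above the bench, centred 220 mm along +x from the origin, on a grey base plate with rails. Origin: on the bench under the middle of the carriage's loading place; x towards the hood
- short_tray: short white plastic tray, fixed, for full boxes: inner 130 mm (x) by 190 mm (y), floor 6 mm above the bench, lip 10 mm above the floor and 5 mm thick. Origin: centre of the underside. Room for two boxes along y at -55 and +55 mm, with their length along x
- long_tray: long white plastic tray, fixed, for empty boxes: inner 270 mm (x) by 130 mm (y), floor 6 mm above the bench, lip 10 mm above the floor and 5 mm thick. Origin: centre of the underside. Room for three boxes along x at -100, 0 and +100 mm, with their length along y
- tube_rack: bystander, leave alone: flat yellow-green tube rack 100 x 50 x 28 mm, standing among the boxes; origin at the centre of the underside, x along its length
- bottle_cap: bystander, leave alone: white screw cap, 56 mm diameter, 18 mm high; origin at the centre of the underside
- jar: bystander, leave alone: closed jar, 64 mm diameter, 90 mm high; origin at the centre of the underside
- beaker: bystander, leave alone: white beaker, 80 mm across the rim, 90 mm high; origin at the centre of the underside
Things that resemble listed ones, but are neither listed nor needed, are in the scene too. Leave any blue or brown look-alike of the box_a alone.

How it is judged:
On the way, in this order (a step that is already met when the one before it is completed fails the run):
1. all full boxes (weight over 2 N) and no empty ones stand flat on the carriage at the loading place, all boxes let go ((((x of box_a in the frame of carriage_floor between -0.048 and 0.048 m and y of box_a in the frame of carriage_floor between -0.078 and 0.078 m and z of box_a in the frame of carriage_floor between -0.006 and 0.006 m and angle between box_a's own z axis and vertical below 0.08 rad) and contact force between box_a and anything else above 2 N) or (not (x of box_a in the frame of carriage_floor between -0.08 and 0.08 m and y of box_a in the frame of carriage_floor between -0.11 and 0.11 m) and contact force between box_a and anything else below 2 N)) and (((x of box_b in the frame of carriage_floor between -0.048 and 0.048 m and y of box_b in the frame of carriage_floor between -0.078 and 0.078 m and z of box_b in the frame of carriage_floor between -0.006 and 0.006 m and angle between box_b's own z axis and vertical below 0.08 rad) and contact force between box_b and anything else above 2 N) or (not (x of box_b in the frame of carriage_floor between -0.08 and 0.08 m and y of box_b in the frame of carriage_floor between -0.11 and 0.11 m) and contact force between box_b and anything else below 2 N)) and (((x of box_c in the frame of carriage_floor between -0.048 and 0.048 m and y of box_c in the frame of carriage_floor between -0.078 and 0.078 m and z of box_c in the frame of carriage_floor between -0.006 and 0.006 m and angle between box_c's own z axis and vertical below 0.08 rad) and contact force between box_c and anything else above 2 N) or (not (x of box_c in the frame of carriage_floor between -0.08 and 0.08 m and y of box_c in the frame of carriage_floor between -0.11 and 0.11 m) and contact force between box_c and anything else below 2 N)) and (((x of box_d in the frame of carriage_floor between -0.048 and 0.048 m and y of box_d in the frame of carriage_floor between -0.078 and 0.078 m and z of box_d in the frame of carriage_floor between -0.006 and 0.006 m and angle between box_d's own z axis and vertical below 0.08 rad) and contact force between box_d and anything else above 2 N) or (not (x of box_d in the frame of carriage_floor between -0.08 and 0.08 m and y of box_d in the frame of carriage_floor between -0.11 and 0.11 m) and contact force between box_d and anything else below 2 N)) and value of joint carriage between -0.025 and 0.025 m), for 0.2 s.
2. with the stick held over, the full boxes and no others stay under the hood for a second (value of joint stick above 0.36 rad and value of joint carriage above 0.17 m and (((x of box_a in the frame of carriage_floor between -0.048 and 0.048 m and y of box_a in the frame of carriage_floor between -0.078 and 0.078 m and z of box_a in the frame of carriage_floor between -0.006 and 0.006 m and angle between box_a's own z axis and vertical below 0.08 rad) and contact force between box_a and anything else above 2 N) or (not (x of box_a in the frame of carriage_floor between -0.08 and 0.08 m and y of box_a in the frame of carriage_floor between -0.11 and 0.11 m) and contact force between box_a and anything else below 2 N)) and (((x of box_b in the frame of carriage_floor between -0.048 and 0.048 m and y of box_b in the frame of carriage_floor between -0.078 and 0.078 m and z of box_b in the frame of carriage_floor between -0.006 and 0.006 m and angle between box_b's own z axis and vertical below 0.08 rad) and contact force between box_b and anything else above 2 N) or (not (x of box_b in the frame of carriage_floor between -0.08 and 0.08 m and y of box_b in the frame of carriage_floor between -0.11 and 0.11 m) and contact force between box_b and anything else below 2 N)) and (((x of box_c in the frame of carriage_floor between -0.048 and 0.048 m and y of box_c in the frame of carriage_floor between -0.078 and 0.078 m and z of box_c in the frame of carriage_floor between -0.006 and 0.006 m and angle between box_c's own z axis and vertical below 0.08 rad) and contact force between box_c and anything else above 2 N) or (not (x of box_c in the frame of carriage_floor between -0.08 and 0.08 m and y of box_c in the frame of carriage_floor between -0.11 and 0.11 m) and contact force between box_c and anything else below 2 N)) and (((x of box_d in the frame of carriage_floor between -0.048 and 0.048 m and y of box_d in the frame of carriage_floor between -0.078 and 0.078 m and z of box_d in the frame of carriage_floor between -0.006 and 0.006 m and angle between box_d's own z axis and vertical below 0.08 rad) and contact force between box_d and anything else above 2 N) or (not (x of box_d in the frame of carriage_floor between -0.08 and 0.08 m and y of box_d in the frame of carriage_floor between -0.11 and 0.11 m) and contact force between box_d and anything else below 2 N))), for 1 s.
3. the stick is back at centre and the carriage, with the full boxes, back at the loading place (all of step 1 and value of joint stick between -0.05 and 0.05 rad), for 0.2 s.
At the end, for the whole second after the job is handed in: every full box stands flat and at rest within the lip of the short tray, every empty box flat and at rest within the lip of the long tray (base on the floor within 6 mm, tilt under 0.08 rad), the stick is within 0.05 rad of centre and the carriage within 25 mm of its loading place ((((x of box_a in the frame of short_tray between -0.048 and 0.048 m and y of box_a in the frame of short_tray between -0.078 and 0.078 m and z of box_a in the frame of short_tray between 0 and 0.012 m and angle between box_a's own z axis and vertical below 0.08 rad) and contact force between box_a and anything else above 2 N) or ((x of box_a in the frame of long_tray between -0.118 and 0.118 m and y of box_a in the frame of long_tray between -0.048 and 0.048 m and z of box_a in the frame of long_tray between 0 and 0.012 m and angle between box_a's own z axis and vertical below 0.08 rad) and contact force between box_a and anything else below 2 N)) and (((x of box_b in the frame of short_tray between -0.048 and 0.048 m and y of box_b in the frame of short_tray between -0.078 and 0.078 m and z of box_b in the frame of short_tray between 0 and 0.012 m and angle between box_b's own z axis and vertical below 0.08 rad) and contact force between box_b and anything else above 2 N) or ((x of box_b in the frame of long_tray between -0.118 and 0.118 m and y of box_b in the frame of long_tray between -0.048 and 0.048 m and z of box_b in the frame of long_tray between 0 and 0.012 m and angle between box_b's own z axis and vertical below 0.08 rad) and contact force between box_b and anything else below 2 N)) and (((x of box_c in the frame of short_tray between -0.048 and 0.048 m and y of box_c in the frame of short_tray between -0.078 and 0.078 m and z of box_c in the frame of short_tray between 0 and 0.012 m and angle between box_c's own z axis and vertical below 0.08 rad) and contact force between box_c and anything else above 2 N) or ((x of box_c in the frame of long_tray between -0.118 and 0.118 m and y of box_c in the frame of long_tray between -0.048 and 0.048 m and z of box_c in the frame of long_tray between 0 and 0.012 m and angle between box_c's own z axis and vertical below 0.08 rad) and contact force between box_c and anything else below 2 N)) and (((x of box_d in the frame of short_tray between -0.048 and 0.048 m and y of box_d in the frame of short_tray between -0.078 and 0.078 m and z of box_d in the frame of short_tray between 0 and 0.012 m and angle between box_d's own z axis and vertical below 0.08 rad) and contact force between box_d and anything else above 2 N) or ((x of box_d in the frame of long_tray between -0.118 and 0.118 m and y of box_d in the frame of long_tray between -0.048 and 0.048 m and z of box_d in the frame of long_tray between 0 and 0.012 m and angle between box_d's own z axis and vertical below 0.08 rad) and contact force between box_d and anything else below 2 N)) and value of joint carriage between -0.025 and 0.025 m and value of joint stick between -0.05 and 0.05 rad and linear speed of each of box_a, box_b, box_c, box_d below 0.02 m/s); the robot touches nothing.
It fails at once if a bystander is moved more than 60 mm (distance of any of tube_rack, bottle_cap, jar, beaker from where it was at the start of the episode above 0.06 m).
Of box_a, box_b, box_c, box_d only 3 to 4 are there at a start; the rules pass over those that are not, and their reading is None.
At some moment in a run one of box_a, box_b, box_c, box_d may be knocked a few centimetres aside while the robot is not near it.
It also fails if it takes over 210 s, if anything falls off the work surface, if the arm or the gripper's body presses on something with over 40 N, if the wrist force passes 120 N, or if a joint passes its speed limit or range.

## Working session

There is one attempt and no reset: what is moved stays moved. The work goes in short steps, Python scripts to look and compute and a shell command to move; the robot and the scene stay as the last step left them, time stands still between calls to the robot, and variables do not carry over. Pictures are saved under pics/ and viewed, at most 14 in all, crops included, and the job is handed in when it is done.

```bash
ls; mkdir -p pics
cat > h.py <<'E'
import numpy as np, cv2
from station import arm, eyes, models
from scipy.spatial.transform import Rotation as R
def world(c, T=None):
    """HxWx3 world points from range"""
    K=c["K"]; z=c["range_z"]; T=c["T"] if T is None else T
    v,u=np.mgrid[0:z.shape[0],0:z.shape[1]]
    X=(u-K[0,2])/K[0,0]*z; Y=-(v-K[1,2])/K[1,1]*z
    P=np.stack([X,Y,-z,np.ones_like(z)],-1)
    return (P@T.T)[...,:3]
def save(c,n): cv2.imwrite(f"pics/{n}.png",c["img"][...,::-1])
E
python3 - <<'E'
from h import *
o=arm.get_obs(); print({k:np.round(v,3) for k,v in o.items()}, arm.pinch_z)
for n in("scene","top"):
    c=eyes.capture(n); save(c,n+"0"); print(n,c["K"].round(1).tolist(),c["T"].round(3).tolist(), [k for k in c])
    for q in("box_a","stick_grip","console","carriage_floor","tunnel","short_tray","long_tray","tube_rack","bottle_cap","jar","beaker"):
        print(q,[(np.round(d["centre"],3).tolist(),round(d["p"],2)) for d in models.search_frame(c,q)][:6])
E
```

```text
pics
{'clock': np.float64(0.0), 'qpos': array([-1.41 ,  0.435,  0.025,  1.574, -0.012,  1.134, -0.075]), 'qvel': array([ 0.001, -0.002, -0.   , -0.001,  0.001,  0.   ,  0.   ]), 'effort': array([ 1.0000e-03, -6.7047e+01,  1.0250e+00, -3.1621e+01,  1.5000e-02,
        1.3000e-02, -0.0000e+00]), 'ee_pos': array([0.163, 0.603, 0.231]), 'ee_rot': array([ 0.132,  0.991, -0.001, -0.   ]), 'ft_force': array([0.256, 0.529, 0.153]), 'wrist_torque': array([-0.048, -0.021, -0.034]), 'gripper_force': np.float64(0.0), 'finger_gap': np.float64(0.085)} 0.0187
scene [[498.4, 0.0, 320.4], [0.0, 498.4, 191.0], [0.0, 0.0, 1.0]] [[0.831, -0.392, 0.395, 1.128], [0.556, 0.585, -0.59, -0.914], [-0.0, 0.71, 0.704, 1.191], [0.0, 0.0, 0.0, 1.0]] ['img', 'range_z', 'K', 'T', 'shot']
box_a [([0.545, 0.147, 0.047], 0.89), ([0.366, 0.412, 0.046], 0.83), ([0.432, 0.283, 0.047], 0.72), ([0.54, 0.416, 0.049], 0.69), ([0.648, 0.15, 0.057], 0.59), ([0.297, 0.261, 0.045], 0.57)]
stick_grip [([0.429, -0.064, 0.099], 0.85)]
console [([0.435, -0.069, 0.04], 0.74)]
carriage_floor [([0.594, -0.034, 0.026], 0.63)]
tunnel [([
[... 734 characters left out ...]
.8), ([0.292, 0.266, 0.058], 0.71)]
stick_grip [([0.425, -0.05, 0.144], 0.58), ([0.647, 0.169, 0.057], 0.47)]
console [([0.424, -0.052, 0.032], 0.95), ([0.423, -0.047, 0.141], 0.31), ([0.418, 0.167, 0.029], 0.18)]
carriage_floor [([0.591, -0.033, 0.026], 0.71), ([0.534, 0.165, 0.06], 0.23)]
tunnel [([0.737, -0.038, 0.149], 0.65)]
short_tray [([0.584, -0.298, 0.007], 0.87), ([0.533, 0.278, 0.063], 0.31)]
long_tray [([0.418, -0.393, 0.006], 0.95)]
tube_rack [([0.418, 0.168, 0.03], 0.8)]
bottle_cap [([0.43, -0.188, 0.017], 0.84), ([0.771, 0.237, 0.089], 0.41), ([0.592, -0.036, 0.02], 0.23)]
jar [([0.77, 0.236, 0.092], 0.56)]
beaker [([0.704, 0.407, 0.054], 0.66), ([0.737, -0.039, 0.151], 0.45)]
```

View pics/top0.png

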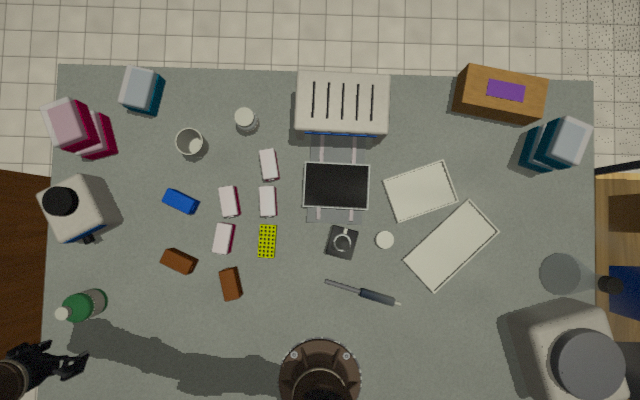

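View pics/scene0.png

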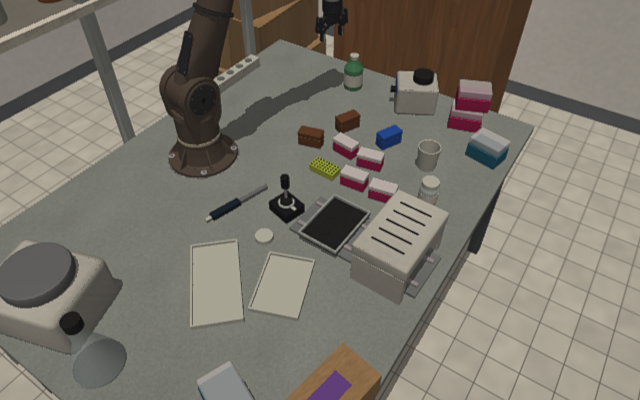

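The top view shows four magenta/pale boxes at px (268,164), (229,201), (268,201) and (223,238). Blue (180,201) and two brown look-alikes sit nearby. The rack is at (267,241), the carriage at (336,186), the stick at (342,242), and the short and long trays at (420,190) and (450,245), both rotated.

```bash
cat >> h.py <<'E'
def rect(P):
    (c,(w,h),a)=cv2.minAreaRect((P[:,:2]*1000).astype(np.float32))
    if w<h: w,h,a=h,w,a+90
    return np.round(c,1).tolist(),round(w),round(h),round((a+90)%180-90,1) # centre mm, long, short, angle of long side
def blobs(W,m,lo=80):
    m=cv2.morphologyEx(m.astype(np.uint8),cv2.MORPH_OPEN,np.ones((2,2)))
    n,l,s,_=cv2.connectedComponentsWithStats(m)
    return [(rect(W[l==i]),round(float(np.median(W[l==i][:,2])),3),int(s[i,4])) for i in range(1,n) if s[i,4]>lo]
def boxes(c=None):
    c=c or eyes.capture("top"); W=world(c); x,y,z=np.moveaxis(W,-1,0)
    return blobs(W,(z>.048)&(z<.1)&(x>.25)&(x<.85)&(y>-.6)&(y<.56))
E
python3 - <<'E'
from h import *
c=eyes.capture("top"); W=world(c); x,y,z=np.moveaxis(W,-1,0)
for b in boxes(c): print(b)
I=c["img"].astype(int); v=I.max(-1)
print("white low"); 
for b in blobs(W,(z<.03)&(v>170)&(y<-.1)&(x>.2)&(x<.8)&(y>-.65)): print(b)
print("console")
for b in blobs(W,(z>.03)&(z<.055)&(x>.35)&(x<.5)&(y>-.13)&(y<.03)): print(b)
print("carriage")
for b in blobs(W,(z>.018)&(z<.05)&(x>.5)&(x<.7)&(y>-.18)&(y<.1)): print(b)
for b in blobs(W,(v<60)&(x>.5)&(x<.7)&(y>-.18)&(y<.1)): print(b)
print("hood")
for b in blobs(W,(z>.13)&(x>.6)&(y>-.25)&(y<.2)): print(b)
print("grip")
for b in blobs(W,(z>.12)&(x<.5)&(x>.35)&(y>-.15)&(y<.05),10): print(b)
big=cv2.resize(c["img"][130:300,200:500],None,fx=2.6,fy=2.6,interpolation=cv2.INTER_CUBIC)
cv2.imwrite("pics/crop.png",big[...,::-1])
E
```

```text
(([677.3, 281.3], 644, 65, 60.3), 0.081, 386)
(([708.6, -270.4], 712, 131, -63.2), 0.088, 1008)
(([635.8, 146.6], 384, 62, 32.2), 0.088, 406)
(([621.6, 214.3], 466, 81, 65.9), 0.07, 256)
(([611.7, 204.1], 440, 67, 65.4), 0.061, 114)
(([578.1, 119.3], 259, 73, 33.2), 0.058, 477)
(([533.9, 164.0], 291, 92, -89.3), 0.058, 483)
(([535.6, 103.5], 171, 92, -89.9), 0.058, 478)
(([497.5, 256.7], 473, 66, 80.2), 0.058, 491)
(([418.1, 297.3], 100, 51, -12.3), 0.058, 496)
(([389.3, 247.5], 493, 89, -76.5), 0.058, 506)
(([390.0, 171.6], 354, 94, -42.1), 0.058, 478)
white low
(([538.6, -190.1], 423, 138, -69.0), 0.006, 2477)
(([398.0, -268.6], 544, 256, -82.6), 0.006, 3578)
(([427.5, -195.3], 56, 50, 45.7), 0.017, 235)
console
(([423.3, -37.0], 143, 95, 73.2), 0.039, 663)
carriage
(([573.9, -43.0], 203, 170, 89.2), 0.025, 2984)
(([571.2, -39.4], 186, 165, 88.7), 0.025, 2520)
hood
(([714.9, -82.6], 406, 323, 10.5), 0.154, 5919)
grip
(([414.1, -66.6], 42, 29, 43.2), 0.153, 89)
```

View pics/crop.png

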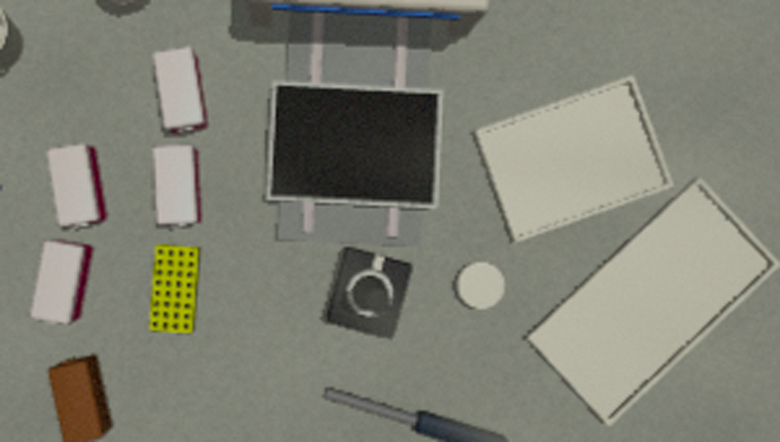

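The crop confirms it: four magenta boxes, a carriage about square to the world frame, the short tray turned ~17° and the long tray ~40°, and the white mark on the console's far side. Range has stray pixels, so I'll intersect rays with known planes instead.

```bash
cat >> h.py <<'E'
def blobs(c,m,h,lo=80,T=None):
    """pixel blobs -> rectangles on plane z=h"""
    T=c["T"] if T is None else T; K=c["K"]
    m=cv2.morphologyEx(m.astype(np.uint8),cv2.MORPH_OPEN,np.ones((3,3)))
    n,l,s,_=cv2.connectedComponentsWithStats(m); out=[]
    for i in range(1,n):
        if s[i,4]<lo: continue
        v,u=np.nonzero(l==i)
        d=np.stack([(u-K[0,2])/K[0,0],-(v-K[1,2])/K[1,1],-np.ones(len(u))],-1)@T[:3,:3].T
        P=T[:3,3]+d*((h-T[2,3])/d[:,2])[:,None]
        out.append((rect(P),int(s[i,4])))
    return out
def boxes(c=None):
    c=c or eyes.capture("top"); W=world(c); x,y,z=np.moveaxis(W,-1,0)
    I=c["img"].astype(int)
    return blobs(c,(z>.048)&(z<.08)&(x>.25)&(x<.85)&(y>-.65)&(y<.56)&(I.min(-1)>130),.06,200)
E
python3 - <<'E'
from h import *
c=eyes.capture("top"); W=world(c); x,y,z=np.moveaxis(W,-1,0)
z=cv2.medianBlur(z.astype(np.float32),3)
I=c["img"].astype(int); v=I.max(-1)
def p(n,m,h,lo=80):
    print(n)
    for b in blobs(c,m,h,lo): print(b)
print(*boxes(c),sep="\n")
p("white low",(z<.03)&(v>155)&(y<-.1)&(x>.2)&(x<.75)&(y>-.65),.01)
p("console",(z>.025)&(z<.055)&(x>.35)&(x<.5)&(y>-.13)&(y<.03),.04)
p("carr",(z>.018)&(z<.05)&(x>.5)&(x<.7)&(y>-.18)&(y<.1),.036)
p("floor",(v<60)&(x>.5)&(x<.7)&(y>-.18)&(y<.1),.026)
p("hood",(z>.13)&(x>.6)&(y>-.25)&(y<.2),.155)
p("grip",(z>.09)&(x<.5)&(x>.35)&(y>-.15)&(y<.05),.155,10)
for k in ("mark",): 
    m=(I.min(-1)>150)&(abs(x-.44)<.05)&(abs(y+.05)<.06); print(k,[(int(a),int(b),W[b,a].round(3).tolist()) for b,a in np.argwhere(m)][:40])
E
```

```text
(([648.6, 166.8], 88, 44, 11.3), 440)
(([534.7, 282.8], 88, 44, 11.0), 453)
(([538.3, 167.8], 86, 44, 2.0), 445)
(([424.0, 296.0], 88, 44, -8.6), 450)
white low
(([583.7, -296.2], 190, 141, -69.2), 2676)
(([418.6, -391.7], 271, 130, -46.1), 3676)
(([430.6, -193.0], 52, 49, 1.2), 241)
console
(([420.5, -58.4], 89, 80, -14.0), 664)
carr
(([591.7, -37.6], 198, 140, 88.7), 2972)
floor
(([593.1, -36.9], 187, 126, 88.6), 2513)
hood
(([805.0, -42.2], 258, 175, 88.6), 5938)
grip
(([421.9, -57.6], 24, 24, -88.5), 87)
mark [(345, 229, [0.46, -0.067, 0.043]), (346, 229, [0.46, -0.069, 0.043]), (344, 230, [0.457, -0.064, 0.038]), (345, 230, [0.457, -0.067, 0.043]), (346, 230, [0.457, -0.07, 0.043]), (344, 231, [0.454, -0.064, 0.042]), (345, 231, [0.454, -0.067, 0.042]), (344, 232, [0.451, -0.064, 0.04]), (345, 232, [0.451, -0.067, 0.042]), (345, 233, [0.448, -0.067, 0.041]), (339, 235, [0.442, -0.049, 0.042]), (340, 235, [0.442, -0.052, 0.045]), (341, 235, [0.442, -0.055, 0.044]), (342, 235, [0.442, -0.058, 0.048]), (343, 235, [0.442, -0.061, 0.042]), (344, 235, [0.442, -0.064, 0.045]), (345, 235, [0.442, -0.067, 0.042]), (337, 236, [0.439, -0.043, 0.046]), (346, 236, [0.439, -0.07, 0.039]), (347, 236, [0.44, -0.073, 0.046]), (336, 237, [0.436, -0.04, 0.042]), (348, 237, [0.437, -0.076, 0.04]), (348, 238, [0.434, -0.076, 0.044]), (349, 238, [0.434, -0.079, 0.041]), (335, 239, [0.43, -0.037, 0.043]), (349, 239, [0.431, -0.079, 0.043]), (349, 240, [0.428, -0.079, 0.043]), (339, 250, [0.397, -0.05, 0.041]), (340, 250, [0.398, -0.053, 0.048]), (341, 250, [0.398, -0.056, 0.042]), (342, 250, [0.398, -0.059, 0.046])]
```

```bash
cat >> h.py <<'E'
def go(x,y,z,yaw):
    """mm, box yaw deg -> world deltas and tool turn needed from measured pose"""
    o=arm.get_obs(); p=np.array(o["ee_pos"])*1000; M=R.from_quat(o["ee_rot"]).as_matrix()
    th=np.degrees(np.arctan2(M[1,1],M[0,1])); d=np.array([x,y,z])-p
    dy=(yaw+90-th+90)%180-90
    print("t",round(float(o["clock"]),2),"p",p.round(1),"theta",round(th,1),"tilt",np.degrees(np.arccos(-M[2,2])).round(2),"tool shift",(M.T@d).round(1),"tool z turn",round(-dy,1),"F",np.round(o["ft_force"],2),"gap",round(float(o["finger_gap"])*1000,1))
E
python3 -m crank '[0,0,0,0,0,-5,-1, 0,0,0,0,0,-5,-1, 0,0,0,0,0,-5,-1, 0,0,0,0,0,0,-1]'
python3 -c "
from h import *
go(424,296,231,0)"
```

```text
clock: 1.63
ee_pos: [0.1631, 0.6034, 0.2313]
ee_rot: [-0.001, 1.0, 0.0, 0.0]
ft_force: [-0.2, 0.7, 0.2]
finger_gap: 0.0853
gripper_force: 0.0
t 1.63 p [163.1 603.4 231.3] theta 90.1 tilt 0.0 tool shift [-2.603e+02 -3.079e+02  3.000e-01] tool z turn 0.1 F [-0.15  0.72  0.23] gap 85.3
```

```bash
python3 -m crank '[-17.4,-20.5,0,0,0,0,-1, -17.4,-20.5,0,0,0,0,-1, -17.4,-20.5,0,0,0,0,-1, -17.4,-20.5,0,0,0,0,-1, -17.4,-20.5,0,0,0,0,-1]' >/dev/null
python3 -m crank '[-17.4,-20.5,0,0,0,0,-1, -17.4,-20.5,0,0,0,0,-1, -17.4,-20.5,0,0,0,0,-1, -17.4,-20.5,0,0,0,0,-1, -17.4,-20.5,0,0,0,0,-1]' >/dev/null
python3 -m crank '[-17.4,-20.5,0,0,0,0,-1, -17.4,-20.5,0,0,0,0,-1, -17.4,-20.5,0,0,0,0,-1, -17.4,-20.5,0,0,0,0,-1, -17.4,-20.5,0,0,0,0,-1]' >/dev/null
python3 -m crank '[0,0,0,0,0,4.3,-1, 0,0,0,0,0,4.3,-1, 0,0,0,0,0,0,-1, 0,0,0,0,0,0,-1]' >/dev/null
cat >> h.py <<'E'
def wboxes(name=None):
    """box lids seen from wrist camera"""
    o=arm.get_obs(); c=eyes.capture("wrist"); B=np.eye(4); B[:3,:3]=R.from_quat(o["ee_rot"]).as_matrix(); B[:3,3]=o["ee_pos"]
    T=B@c["hand_eye"]; W=world(c,T); z=W[...,2]
    if name: save(c,name)
    return blobs(c,(c["range_z"]>0)&(z>.045)&(z<.08)&(c["img"].min(-1)>130),.06,200,T)
E
python3 -c "
from h import *
go(424,296,231,-8.6)
print(*wboxes('w1'),sep='\n')"
```

```text
t 3.22 p [423.3 295.5 231.4] theta 81.3 tilt 0.01 tool shift [-0.6  0.6  0.4] tool z turn -0.1 F [0.49 0.78 0.73] gap 85.5
(([437.8, 296.2], 57, 44, -7.9), 2274)
(([533.4, 285.6], 88, 45, 11.5), 2804)
(([537.1, 170.1], 88, 44, 5.8), 1541)
(([639.1, 167.8], 71, 44, 11.0), 1516)
```

View pics/w1.png

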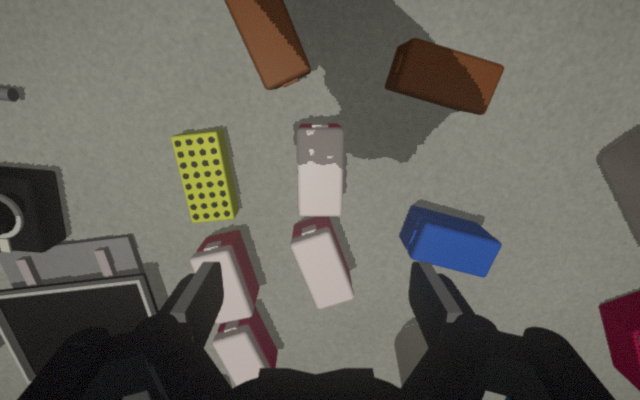

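The wrist view shows box 4 between the fingers at px (320,170). The neighbours at (225,275), (320,262) and (240,345) and the rack at (205,175) are clear of the finger paths.

```bash
python3 -m crank '[0,0,25,0,0,0,-1, 0,0,25,0,0,0,-1, 0,0,25,0,0,0,-1, 0,0,25,0,0,0,-1, 0,0,25,0,0,0,-1]' 40 >/dev/null
python3 -m crank '[0,0,25,0,0,0,-1, 0,0,25,0,0,0,-1, 0,0,20,0,0,0,-1, 0,0,16,0,0,0,-1, 0,0,0,0,0,0,-1]'
python3 -m crank '[0,0,0,0,0,0,1, 0,0,0,0,0,0,1, 0,0,0,0,0,0,1, 0,0,0,0,0,0,1, 0,0,0,0,0,0,1]'
python3 -m crank '[0,0,0,0,0,0,1, 0,0,0,0,0,0,1, 0,0,0,0,0,0,1, 0,0,0,0,0,0,1]'
python3 -m crank '[0,0,-15,0,0,0,1, 0,0,-25,0,0,0,1, 0,0,-25,0,0,0,1, 0,0,-25,0,0,0,1, 0,0,-25,0,0,0,1]' >/dev/null
python3 -m crank '[0,0,-25,0,0,0,1, 0,0,-25,0,0,0,1, 0,0,-25,0,0,0,1, 0,0,-21,0,0,0,1, 0,0,0,0,0,0,1]'>/dev/null
python3 -m crank '[0,0,0,0,0,0,1, 0,0,0,0,0,0,1, 0,0,0,0,0,0,1, 0,0,0,0,0,0,1, 0,0,0,0,0,0,1]'
```

```text
clock: 4.1
ee_pos: [0.4215, 0.2946, 0.0176]
ee_rot: [0.075, 0.997, -0.002, -0.002]
ft_force: [0.1, 0.3, 0.7]
finger_gap: 0.0855
gripper_force: 0.0
clock: 4.52
ee_pos: [0.4245, 0.2969, 0.0219]
ee_rot: [0.076, 0.997, 0.002, 0.001]
ft_force: [-0.6, 2.1, 7.3]
finger_gap: 0.0458
gripper_force: 41.0
clock: 4.85
ee_pos: [0.4245, 0.2968, 0.0219]
ee_rot: [0.076, 0.997, 0.002, 0.001]
ft_force: [-0.1, 2.7, 6.8]
finger_gap: 0.0455
gripper_force: 41.1
clock: 6.1
ee_pos: [0.4229, 0.295, 0.2303]
ee_rot: [0.076, 0.997, -0.001, -0.001]
ft_force: [0.0, 0.1, -4.2]
finger_gap: 0.0458
gripper_force: 43.2
```

Heavy (~4 N): full. Taking it to the carriage's +y place.

```bash
python3 -m crank '[0,0,0,0,0,-3.6,1, 0,0,0,0,0,-3.6,1, 0,0,0,0,0,0,1, 0,0,0,0,0,0,1]'>/dev/null
python3 -c "
from h import *
go(593.8,18,231,-1.4)"
```

```text
t 6.43 p [423.3 295.2 230.9] theta 88.4 tilt 0.04 tool shift [-1.784e+02 -2.722e+02 -1.000e-01] tool z turn -0.2 F [ 0.57  0.24 -3.94] gap 45.6
```

```bash
python3 -m crank '[-11.9,-18.1,0,0,0,0,1, -11.9,-18.1,0,0,0,0,1, -11.9,-18.1,0,0,0,0,1, -11.9,-18.1,0,0,0,0,1, -11.9,-18.1,0,0,0,0,1]'>/dev/null
python3 -m crank '[-11.9,-18.1,0,0,0,0,1, -11.9,-18.1,0,0,0,0,1, -11.9,-18.1,0,0,0,0,1, -11.9,-18.1,0,0,0,0,1, -11.9,-18.1,0,0,0,0,1]'>/dev/null
python3 -m crank '[-11.9,-18.1,0,0,0,0,1, -11.9,-18.1,0,0,0,0,1, -11.9,-18.1,0,0,0,0,1, -11.9,-18.1,0,0,0,0,1, -11.9,-18.1,0,0,0,0,1]'>/dev/null
python3 -m crank '[0,0,20,0,0,0,1, 0,0,25,0,0,0,1, 0,0,25,0,0,0,1, 0,0,25,0,0,0,1, 0,0,25,0,0,0,1]'>/dev/null
python3 -m crank '[0,0,25,0,0,0,1, 0,0,15,0,0,0,1, 0,0,10,0,0,0,1, 0,0,0,0,0,0,1, 0,0,0,0,0,0,1]'>/dev/null
python3 -c "
from h import *
go(593.8,18,48,-1.4)"
```

```text
t 8.52 p [594.7  19.2  61.4] theta 88.4 tilt 0.02 tool shift [ 0.9 -1.2 13.4] tool z turn -0.2 F [ 0.06  0.1  -3.55] gap 45.5
```

```bash
python3 -m crank '[0,-1,5,0,0,0,1, 0,0,4,0,0,0,1, 0,0,2,0,0,0,1, 0,0,1,0,0,0,1, 0,0,0,0,0,0,1]'
python3 -m crank '[0,0,1,0,0,0,1, 0,0,0,0,0,0,1]'
```

```text
clock: 8.93
ee_pos: [0.5945, 0.0182, 0.0493]
ee_rot: [0.013, 1.0, 0.0, -0.0]
ft_force: [0.3, 0.1, -3.7]
finger_gap: 0.0455
gripper_force: 43.0
clock: 9.1
ee_pos: [0.5946, 0.0182, 0.0484]
ee_rot: [0.013, 1.0, 0.0, 0.0]
ft_force: [0.0, 0.6, -3.9]
finger_gap: 0.0455
gripper_force: 43.0
```

```bash
python3 -m crank '[0,0,1,0,0,0,1, 0,0,0,0,0,0,1]' | egrep 'pos|ft_'
python3 -m crank '[0,0,1,0,0,0,1, 0,0,0,0,0,0,1]' | egrep 'pos|ft_'
python3 -m crank '[0,0,0,0,0,0,0, 0,0,0,0,0,0,-1, 0,0,0,0,0,0,-1, 0,0,0,0,0,0,-1, 0,0,0,0,0,0,-1]'
python3 -m crank '[0,0,-20,0,0,0,-1, 0,0,-25,0,0,0,-1, 0,0,-25,0,0,0,-1, 0,0,-25,0,0,0,-1, 0,0,-25,0,0,0,-1]'>/dev/null
python3 -m crank '[0,0,-25,0,0,0,-1, 0,0,-25,0,0,0,-1, 0,0,-14,0,0,0,-1, 0,0,0,0,0,0,-1, 0,0,0,0,0,0,-1]'>/dev/null
python3 -c "
from h import *
go(594,18,231,0)
print(*boxes(),sep='\n')"
```

```text
ee_pos: [0.5954, 0.0182, 0.0479]
ft_force: [0.5, 0.5, 1.7]
ee_pos: [0.5965, 0.0182, 0.0479]
ft_force: [-0.1, 0.2, 9.6]
clock: 9.85
ee_pos: [0.5945, 0.0182, 0.0462]
ee_rot: [0.013, 1.0, 0.0, -0.0]
ft_force: [0.0, 0.6, 0.7]
finger_gap: 0.0847
gripper_force: 0.0
t 10.68 p [594.8  18.2 230.7] theta 88.5 tilt 0.07 tool shift [ 0.8 -0.3 -0.3] tool z turn -1.5 F [-0.6  -0.05 -0.35] gap 85.8
(([648.5, 167.0], 88, 45, 11.3), 447)
(([534.7, 282.7], 88, 44, 11.6), 453)
```

```bash
python3 -m crank '[-5,15,0,0,0,0,-1, -5,15,0,0,0,0,-1, -5,15,0,0,0,0,-1, -5,15,0,0,0,0,-1, -5,15,0,0,0,0,-1]'>/dev/null
python3 -m crank '[-5,15,0,0,0,0,-1, -5,15,0,0,0,0,-1, -5,15,0,0,0,0,-1, -5,15,0,0,0,0,-1, -5,15,0,0,0,0,-1]'>/dev/null
python3 -m crank '[0,0,0,0,0,-6.4,-1, 0,0,0,0,0,-6.4,-1, 0,0,0,0,0,0,-1, 0,0,0,0,0,0,-1]'>/dev/null
python3 -c "
from h import *
print(*wboxes(),sep='\n')
go(648.5,167,22,11.3)"
```

```text
(([536.9, 169.2], 89, 45, 5.0), 5402)
(([501.8, 298.3], 30, 6, 11.5), 233)
(([613.7, 162.8], 44, 19, -78.9), 819)
(([669.2, 173.2], 45, 44, -78.9), 1713)
t 11.95 p [648.7 166.9 230.3] theta 101.0 tilt 0.01 tool shift [2.000e-01 1.000e-01 2.083e+02] tool z turn -0.3 F [ 0.39 -0.23  0.67] gap 85.3
```

```bash
python3 -m crank '[0,0,25,0,0,0,-1, 0,0,25,0,0,0,-1, 0,0,25,0,0,0,-1, 0,0,25,0,0,0,-1, 0,0,25,0,0,0,-1]' 40 >/dev/null
python3 -m crank '[0,0,25,0,0,0,-1, 0,0,25,0,0,0,-1, 0,0,20,0,0,0,-1, 0,0,13,0,0,0,-1, 0,0,0,0,0,0,-1]'| egrep 'pos|ft_'
python3 -m crank '[0,0,0,0,0,0,1, 0,0,0,0,0,0,1, 0,0,0,0,0,0,1, 0,0,0,0,0,0,1, 0,0,0,0,0,0,1]'
python3 -m crank '[0,0,0,0,0,0,1, 0,0,0,0,0,0,1]'| egrep 'pos|ft_'
python3 -m crank '[0,0,-15,0,0,0,1, 0,0,-25,0,0,0,1, 0,0,-25,0,0,0,1, 0,0,-25,0,0,0,1, 0,0,-25,0,0,0,1]' >/dev/null
python3 -m crank '[0,0,-25,0,0,0,1, 0,0,-25,0,0,0,1, 0,0,-25,0,0,0,1, 0,0,-20,0,0,0,1, 0,0,0,0,0,0,1]'>/dev/null
python3 -m crank '[0,0,0,0,0,0,1, 0,0,0,0,0,0,1, 0,0,0,0,0,0,1, 0,0,0,0,0,0,1, 0,0,0,0,0,0,1]'
```

```text
ee_pos: [0.6468, 0.1662, 0.0194]
ft_force: [-0.5, -0.5, 0.7]
clock: 13.2
ee_pos: [0.6497, 0.1678, 0.0242]
ee_rot: [-0.098, 0.995, 0.001, 0.002]
ft_force: [-1.0, 1.7, 6.8]
finger_gap: 0.0453
gripper_force: 42.5
ee_pos: [0.6497, 0.1678, 0.0242]
ft_force: [-0.7, 1.2, 5.7]
clock: 14.62
ee_pos: [0.648, 0.1667, 0.231]
ee_rot: [-0.098, 0.995, -0.0, -0.001]
ft_force: [0.5, -0.1, -3.2]
finger_gap: 0.0454
gripper_force: 42.2
```

Also full (~3.5 N), so the other two must be empty. To the carriage's −y place.

```bash
python3 -m crank '[0,0,0,0,0,6.3,1, 0,0,0,0,0,6.3,1, 0,0,0,0,0,0,1]'>/dev/null
python3 -m crank '[3.4,-17.3,0,0,0,0,1, 3.4,-17.3,0,0,0,0,1, 3.4,-17.3,0,0,0,0,1, 3.4,-17.3,0,0,0,0,1, 3.4,-17.3,0,0,0,0,1]'>/dev/null
python3 -m crank '[3.4,-17.3,0,0,0,0,1, 3.4,-17.3,0,0,0,0,1, 3.4,-17.3,0,0,0,0,1, 3.4,-17.3,0,0,0,0,1, 3.4,-17.3,0,0,0,0,1]'>/dev/null
python3 -m crank '[3.4,-17.3,0,0,0,0,1, 3.4,-17.3,0,0,0,0,1, 3.4,-17.3,0,0,0,0,1, 3.4,-17.3,0,0,0,0,1, 3.4,-17.3,0,0,0,0,1]'>/dev/null
python3 -m crank '[0,0,20,0,0,0,1, 0,0,25,0,0,0,1, 0,0,25,0,0,0,1, 0,0,25,0,0,0,1, 0,0,25,0,0,0,1]'>/dev/null
python3 -m crank '[0,0,25,0,0,0,1, 0,0,15,0,0,0,1, 0,0,10,0,0,0,1, 0,0,0,0,0,0,1, 0,0,0,0,0,0,1]'>/dev/null
python3 -c "
from h import *
go(591.2,-92,50.2,-1.4)"
```

```text
t 16.95 p [591.4 -92.4  62.7] theta 88.6 tilt 0.01 tool shift [ 0.2  0.4 12.5] tool z turn 0.0 F [-0.15  0.47 -3.06] gap 45.3
```

```bash
python3 -m crank '[0,0,5,0,0,0,1, 0,0,4,0,0,0,1, 0,0,2,0,0,0,1, 0,0,1,0,0,0,1, 0,0,0,0,0,0,1]'| egrep 'pos|ft_'
python3 -m crank '[0,0,1,0,0,0,1, 0,0,0,0,0,0,1]'| egrep 'pos|ft_'
python3 -m crank '[0,0,0,0,0,0,0, 0,0,0,0,0,0,-1, 0,0,0,0,0,0,-1, 0,0,0,0,0,0,-1, 0,0,0,0,0,0,-1]'| egrep 'pos|ft_|gap'
python3 -m crank '[0,0,-20,0,0,0,-1, 0,0,-25,0,0,0,-1, 0,0,-25,0,0,0,-1, 0,0,-25,0,0,0,-1, 0,0,-25,0,0,0,-1]'>/dev/null
python3 -m crank '[0,0,-25,0,0,0,-1, 0,0,-25,0,0,0,-1, 0,0,-12,0,0,0,-1, 0,0,0,0,0,0,-1, 0,0,0,0,0,0,-1]'>/dev/null
python3 -m crank '[17,4,0,0,0,6.3,-1, 17,4,0,0,0,6.3,-1, 17,4,0,0,0,0,-1, 17,4,0,0,0,0,-1, 17,4,0,0,0,0,-1]'>/dev/null
python3 -m crank '[0,0,0,0,0,0,-1, 0,0,0,0,0,0,-1]'>/dev/null
python3 -c "
from h import *
go(421.5,-58,231,-14)
print(*wboxes('w2'),sep='\n')
print(*boxes(),sep='\n')"
```

```text
ee_pos: [0.5917, -0.0914, 0.0504]
ft_force: [-0.9, -0.3, -2.9]
ee_pos: [0.5927, -0.0914, 0.0502]
ft_force: [0.1, 1.0, 3.2]
ee_pos: [0.5914, -0.0915, 0.0492]
ft_force: [-0.2, -0.3, 0.4]
finger_gap: 0.0854
t 19.37 p [510.7 -56.4 230.3] theta 76.1 tilt 0.11 tool shift [ 86.2 -22.9  -0.6] tool z turn 0.1 F [ 0.19 -1.47 -0.45] gap 85.8
(([537.1, 169.5], 88, 45, 5.1), 4192)
(([534.8, 282.7], 88, 44, 11.6), 454)
(([538.2, 167.9], 86, 44, 1.9), 448)
```

View pics/w2.png

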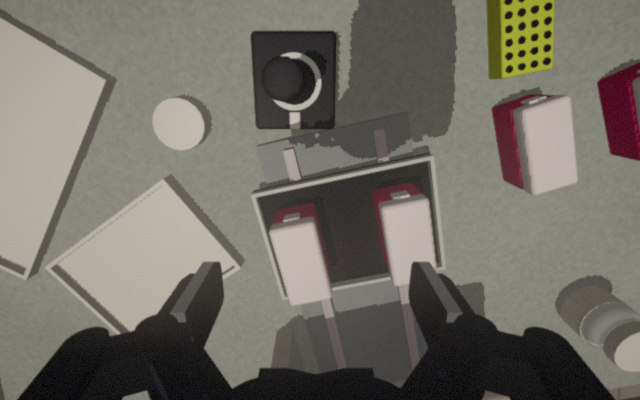

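The wrist view shows both boxes upright on the carriage at (300,255) and (405,235). The console is square to the tool, with the grip at (287,82) and the white mark at (294,120). Moving over the stick.

```bash
python3 -m crank '[17,-4.6,0,0,0,0,-1, 17,-4.6,0,0,0,0,-1, 17,-4.6,0,0,0,0,-1, 17,-4.6,0,0,0,0,-1, 18,-4.6,0,0,0,0,-1]'>/dev/null
python3 -m crank '[0,0,0,0,0,0,-1, 0,0,0,0,0,0,-1]'>/dev/null
python3 -c "
from h import *
o=arm.get_obs(); c=eyes.capture('wrist'); B=np.eye(4); B[:3,:3]=R.from_quat(o['ee_rot']).as_matrix(); B[:3,3]=o['ee_pos']
T=B@c['hand_eye']; W=world(c,T); x,y,z=np.moveaxis(W,-1,0)
m=(c['range_z']>0)&(abs(x-.42)<.06)&(abs(y+.058)<.05)&(z>.147)&(z<.165)
print(blobs(c,m,.155,50,T))
go(421.5,-58,113,-14)"
```

```text
[(([417.9, -56.5], 28, 27, -13.9), 1133)]
t 20.1 p [423.5 -58.8 231.4] theta 76.1 tilt 0.04 tool shift [  2.2   0.3 118.4] tool z turn 0.1 F [ 0.12  1.3  -0.32] gap 85.1
```

```bash
python3 -m crank '[3.5,1,24,0,0,0,-1, 0,0,24,0,0,0,-1, 0,0,24,0,0,0,-1, 0,0,24,0,0,0,-1, 0,0,22,0,0,0,-1]' 30 | egrep 'pos|ft_'
python3 -m crank '[0,0,0,0,0,0,1, 0,0,0,0,0,0,1, 0,0,0,0,0,0,1, 0,0,0,0,0,0,1, 0,0,0,0,0,0,1]'
python3 -m crank '[0,0,0,0,0,0,1, 0,0,0,0,0,0,1, 0,0,0,0,0,0,1]'
```

```text
ee_pos: [0.4207, -0.057, 0.1119]
ft_force: [1.0, 0.1, -0.8]
clock: 20.93
ee_pos: [0.4209, -0.0562, 0.1146]
ee_rot: [0.121, 0.993, 0.001, 0.001]
ft_force: [-1.6, 11.7, 11.9]
finger_gap: 0.0272
gripper_force: 29.8
clock: 21.18
ee_pos: [0.421, -0.0561, 0.1146]
ee_rot: [0.121, 0.993, 0.001, 0.002]
ft_force: [0.6, 3.5, 7.6]
finger_gap: 0.0271
gripper_force: 29.7
```

```bash
python3 -m crank '[-2.1,0,0,0,0,0,1, -2.1,0,0.1,0,0,0,1, -2.1,0,0.1,0,0,0,1, -2.1,0,0.2,0,0,0,1, -2.1,0,0.2,0,0,0,1]'| egrep 'pos|ft_'
python3 -m crank '[-2.1,0,0.3,0,0,0,1, -2.1,0,0.3,0,0,0,1, -2.1,0,0.4,0,0,0,1, -2.1,0,0.4,0,0,0,1, -2.1,0,0.5,0,0,0,1]'| egrep 'pos|ft_'
python3 -m crank '[-2.1,0,0.6,0,0,0,1, -2.1,0,0.6,0,0,0,1, -2.1,0,0.6,0,0,0,1, -2.1,0,0.7,0,0,0,1, -2.1,0,0.7,0,0,0,1]'| egrep 'pos|ft_'
python3 -m crank '[-2.1,0,0.8,0,0,0,1, -2.1,0,0.9,0,0,0,1, -1,0,0.5,0,0,0,1, 0,0,0,0,0,0,1]'
python3 -c "
from h import *
c=eyes.capture('top'); save(c,'t2')
W=world(c); x,y,z=np.moveaxis(W,-1,0)
print(*blobs(c,(cv2.medianBlur(z.astype(np.float32),3)>.13)&(x>.6)&(x<.95)&(y>-.25)&(y<.2),.155))"
```

```text
ee_pos: [0.4293, -0.0582, 0.1136]
ft_force: [-4.6, 6.2, 9.2]
ee_pos: [0.439, -0.0605, 0.1115]
ft_force: [-3.6, 3.6, 8.0]
ee_pos: [0.4491, -0.063, 0.1083]
ft_force: [-7.7, 6.6, 13.2]
clock: 22.77
ee_pos: [0.4551, -0.0645, 0.1059]
ee_rot: [0.121, 0.993, 0.001, -0.0]
ft_force: [-1.5, 4.9, 3.0]
finger_gap: 0.0274
gripper_force: 29.8
(([805.0, -42.2], 258, 175, 88.6), 5926)
```

View pics/t2.png

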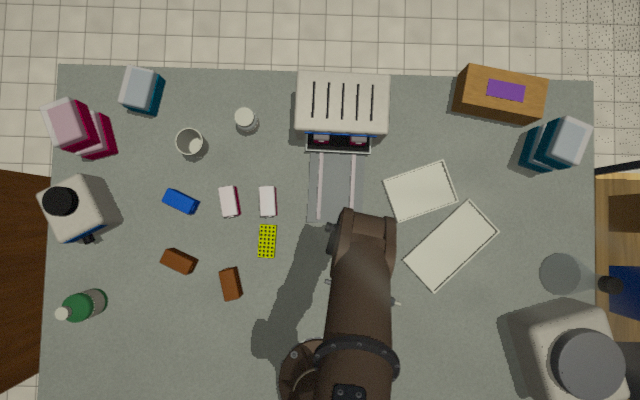

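The carriage is mostly under the hood: its near lip has gone from row 209 to 152. Pushing a little further to the stop, then holding.

```bash
python3 -m crank '[-1,0,0.4,0,0,0,1, -1,0,0.4,0,0,0,1, 0,0,0,0,0,0,1]'| egrep 'pos|ft_'
python3 -m crank '[-1,0,0.4,0,0,0,1, -1,0,0.4,0,0,0,1, 0,0,0,0,0,0,1]'| egrep 'pos|ft_'
python3 -c "
from h import *
c=eyes.capture('top'); v=c['img'].max(-1); K=c['K'];T=c['T']
col=v[120:215,330:345].astype(int).mean(1); print(col.round().tolist())
for r in (148,152,156):
    d=T[:3,:3]@[(338-K[0,2])/K[0,0],-(r-K[1,2])/K[1,1],-1]; print(r,(T[:3,3]+d*(.036-T[2,3])/d[2]).round(3))
"
```

```text
ee_pos: [0.4566, -0.0649, 0.1051]
ft_force: [-1.8, 5.5, 2.2]
ee_pos: [0.4584, -0.0654, 0.1042]
ft_force: [-2.2, 5.7, 1.7]
[188.0, 188.0, 188.0, 188.0, 188.0, 188.0, 188.0, 188.0, 187.0, 181.0, 163.0, 135.0, 92.0, 104.0, 129.0, 44.0, 22.0, 18.0, 20.0, 19.0, 18.0, 20.0, 20.0, 18.0, 60.0, 127.0, 131.0, 57.0, 87.0, 118.0, 129.0, 129.0, 129.0, 129.0, 129.0, 129.0, 130.0, 130.0, 130.0, 130.0, 130.0, 131.0, 130.0, 131.0, 131.0, 131.0, 132.0, 131.0, 132.0, 132.0, 132.0, 131.0, 132.0, 131.0, 131.0, 131.0, 131.0, 131.0, 132.0, 131.0, 132.0, 131.0, 130.0, 132.0, 132.0, 132.0, 131.0, 132.0, 132.0, 132.0, 132.0, 132.0, 132.0, 131.0, 131.0, 132.0, 131.0, 130.0, 131.0, 130.0, 132.0, 130.0, 131.0, 131.0, 130.0, 124.0, 121.0, 116.0, 114.0, 109.0, 105.0, 103.0, 101.0, 98.0, 95.0]
148 [ 0.705 -0.04   0.036]
152 [ 0.692 -0.04   0.036]
156 [ 0.68  -0.04   0.036]
```

Lip at row ~146, so travel is about 0.186 m (tilt ~0.37). Pushing further.

```bash
python3 -m crank '[-1,0,0.4,0,0,0,1, -1,0,0.4,0,0,0,1, -1,0,0.4,0,0,0,1, 0,0,0,0,0,0,1]'| egrep 'pos|ft_'
python3 -m crank '[-1,0,0.4,0,0,0,1, -1,0,0.4,0,0,0,1, 0,0,0,0,0,0,1]'| egrep 'pos|ft_'
cat > e.py <<'E'
from h import *
c=eyes.capture('top'); v=c['img'].max(-1); K=c['K'];T=c['T']
col=v[120:165,330:345].astype(float).mean(1); print(col[15:35].round().tolist())
k=np.arange(134,152); w=np.clip(col[14:32]-40,0,None)
E
python3 e.py
```

```text
ee_pos: [0.4612, -0.066, 0.1029]
ft_force: [-3.6, 6.7, 3.1]
ee_pos: [0.4626, -0.0664, 0.102]
ft_force: [-7.6, 7.5, 10.3]
[44.0, 19.0, 49.0, 94.0, 81.0, 57.0, 73.0, 73.0, 73.0, 73.0, 73.0, 78.0, 97.0, 130.0, 130.0, 130.0, 130.0, 129.0, 129.0, 129.0]
```

Lip now at row ~139: travel ~0.206 m, force rising at the stop. Holding for over 3 s.

```bash
H='[0,0,0,0,0,0,1, 0,0,0,0,0,0,1, 0,0,0,0,0,0,1, 0,0,0,0,0,0,1, 0,0,0,0,0,0,1]'
python3 -m crank '[0,0,0,0,0,0,1, 0,0,0,0,0,0,1, 0,0,0,0,0,0,1, 0,0,0,0,0,0,1, 0,0,0,0,0,0,1]'>/dev/null
python3 -m crank '[0,0,0,0,0,0,1, 0,0,0,0,0,0,1, 0,0,0,0,0,0,1, 0,0,0,0,0,0,1, 0,0,0,0,0,0,1]'>/dev/null
python3 -m crank '[0,0,0,0,0,0,1, 0,0,0,0,0,0,1, 0,0,0,0,0,0,1, 0,0,0,0,0,0,1, 0,0,0,0,0,0,1]'>/dev/null
python3 -m crank '[0,0,0,0,0,0,1, 0,0,0,0,0,0,1, 0,0,0,0,0,0,1, 0,0,0,0,0,0,1, 0,0,0,0,0,0,1]'|egrep 'clock|ft_'
python3 -m crank '[0,0,0,0,0,0,1, 0,0,0,0,0,0,1, 0,0,0,0,0,0,1, 0,0,0,0,0,0,1, 0,0,0,0,0,0,1]'>/dev/null
python3 -m crank '[0,0,0,0,0,0,1, 0,0,0,0,0,0,1, 0,0,0,0,0,0,1, 0,0,0,0,0,0,1, 0,0,0,0,0,0,1]'>/dev/null
python3 -m crank '[0,0,0,0,0,0,1, 0,0,0,0,0,0,1, 0,0,0,0,0,0,1, 0,0,0,0,0,0,1, 0,0,0,0,0,0,1]'>/dev/null
python3 -m crank '[0,0,0,0,0,0,1, 0,0,0,0,0,0,1, 0,0,0,0,0,0,1, 0,0,0,0,0,0,1, 0,0,0,0,0,0,1]'|egrep 'clock|ft_'
python3 e.py
```

```text
clock: 25.67
ft_force: [-7.0, 6.3, 8.2]
clock: 27.33
ft_force: [-6.2, 5.8, 7.6]
[43.0, 21.0, 39.0, 81.0, 93.0, 58.0, 71.0, 72.0, 72.0, 73.0, 74.0, 77.0, 98.0, 129.0, 129.0, 130.0, 130.0, 129.0, 129.0, 130.0]
```

```bash
python3 -m crank '[2.2,0,-0.9,0,0,0,1, 2.2,0,-0.9,0,0,0,1, 2.2,0,-0.9,0,0,0,1, 2.2,0,-0.9,0,0,0,1, 2.2,0,-0.8,0,0,0,1]'>/dev/null
python3 -m crank '[2.2,0,-0.8,0,0,0,1, 2.2,0,-0.8,0,0,0,1, 2.2,0,-0.7,0,0,0,1, 2.2,0,-0.7,0,0,0,1, 2.2,0,-0.7,0,0,0,1]'>/dev/null
python3 -m crank '[2.2,0,-0.6,0,0,0,1, 2.2,0,-0.6,0,0,0,1, 2.2,0,-0.5,0,0,0,1, 2.2,0,-0.4,0,0,0,1, 2.2,0,-0.4,0,0,0,1]'>/dev/null
python3 -m crank '[2.2,0,-0.3,0,0,0,1, 2.2,0,-0.3,0,0,0,1, 2.2,0,-0.2,0,0,0,1, 2.2,0,-0.1,0,0,0,1, 2.2,0,0,0,0,0,1]'|egrep 'pos|ft'
python3 -m crank '[0,0,0,0,0,0,0, 0,0,0,0,0,0,-0.5, 0,0,0,0,0,0,-1, 0,0,0,0,0,0,-1, 0,0,0,0,0,0,-1]'>/dev/null
python3 -m crank '[0,0,0,0,0,0,-1, 0,0,0,0,0,0,-1, 0,0,0,0,0,0,-1, 0,0,0,0,0,0,-1, 0,0,0,0,0,0,-1]'
python3 -m crank '[0,0,-24,0,0,0,-1, 0,0,-24,0,0,0,-1, 0,0,-24,0,0,0,-1, 0,0,-24,0,0,0,-1, 0,0,-22,0,0,0,-1]'>/dev/null
python3 -m crank '[0,0,0,0,0,0,-1, 0,0,0,0,0,0,-1, 0,0,0,0,0,0,-1]'>/dev/null
python3 -c "
from h import *
c=eyes.capture('top'); save(c,'t3'); print(*boxes(c),sep='\n')
W=world(c); x,y,z=np.moveaxis(W,-1,0); print(blobs(c,(c['img'].max(-1)<60)&(x>.5)&(x<.7)&(y>-.18)&(y<.1)&(z<.05),.026))
print(*wboxes('w3'),sep='\n'); go(421,-57,231,0)"
```

```text
ee_pos: [0.4235, -0.0568, 0.1141]
ft_force: [7.7, 3.5, -6.7]
clock: 29.88
ee_pos: [0.4212, -0.0571, 0.1133]
ee_rot: [0.121, 0.993, 0.0, 0.0]
ft_force: [0.1, 0.0, -0.1]
finger_gap: 0.0855
gripper_force: 0.0
(([534.7, 282.7], 88, 44, 11.6), 455)
(([538.2, 167.8], 86, 44, 2.0), 449)
[(([588.1, -36.1], 185, 126, 88.6), 1320)]
(([536.8, 169.3], 89, 45, 5.0), 3274)
t 30.65 p [420.5 -57.1 230.3] theta 76.1 tilt 0.11 tool shift [-0.5  0.2 -0.7] tool z turn -13.9 F [-0.01  0.64 -0.24] gap 85.8
```

View pics/t3.png

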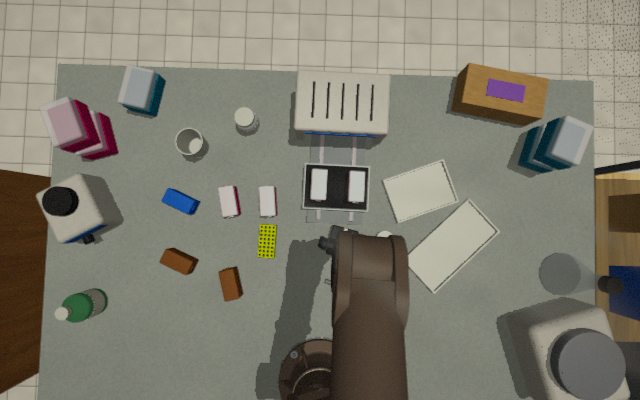

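The top view shows the carriage back at the loading place, with both full boxes on it at (319,184) and (356,186). The two empties are still at (229,201) and (268,201). Next, measuring the carriage boxes and moving above the −y one.

```bash
cat >> h.py <<'E'
def high(wrist=False,h=.086):
    if wrist:
        o=arm.get_obs(); c=eyes.capture("wrist"); B=np.eye(4); B[:3,:3]=R.from_quat(o["ee_rot"]).as_matrix(); B[:3,3]=o["ee_pos"]; T=B@c["hand_eye"]
    else: c=eyes.capture("top"); T=c["T"]
    W=world(c,T); x,y,z=np.moveaxis(W,-1,0)
    return blobs(c,(z>h-.012)&(z<h+.012)&(x>.25)&(x<.7)&(y>-.65)&(y<.5)&(c["img"].min(-1)>120),h,150,T)
E
python3 -m crank '[-17.6,-4,0,0,0,-6.3,-1, -17,-4,0,0,0,-6.3,-1, -17,-4,0,0,0,0,-1, -17,-4,0,0,0,0,-1, -17,-4,0,0,0,0,-1]'>/dev/null
python3 -m crank '[-17,-4,0,0,0,0,-1, -17,-4,0,0,0,0,-1, -17,-4,0,0,0,0,-1, -17,-4,0,0,0,0,-1, -17,-4,0,0,0,0,-1]'>/dev/null
python3 -m crank '[0,0,0,0,0,0,-1, 0,0,0,0,0,0,-1, 0,0,0,0,0,0,-1]'>/dev/null
python3 -c "
from h import *
print(high(),high(True)); go(591,-92,50,-1.4)"
```

```text
[(([599.6, 15.5], 85, 44, -2.2), 443)] [(([606.5, 16.7], 69, 45, -1.5), 2214), (([609.7, -92.6], 56, 45, -1.7), 2410)]
t 31.83 p [ 588.  -106.4  230.9] theta 88.7 tilt 0.07 tool shift [ -2.9  14.4 180.9] tool z turn 0.1 F [ 0.46 -0.37 -0.25] gap 85.4
```

```bash
python3 -m crank '[-6,7,25,0,0,0,-1, 0,7,25,0,0,0,-1, 0,0,25,0,0,0,-1, 0,0,25,0,0,0,-1, 0,0,25,0,0,0,-1]' 40 >/dev/null
python3 -m crank '[0,0,25,0,0,0,-1, 0,0,16,0,0,0,-1, 0,0,15,0,0,0,-1, 0,0,0,0,0,0,-1]'| egrep 'pos|ft_'
python3 -m crank '[0,0,0,0,0,0,1, 0,0,0,0,0,0,1, 0,0,0,0,0,0,1, 0,0,0,0,0,0,1, 0,0,0,0,0,0,1]'
python3 -m crank '[0,0,0,0,0,0,1, 0,0,0,0,0,0,1]'| egrep 'pos|ft_'
python3 -m crank '[0,0,-15,0,0,0,1, 0,0,-25,0,0,0,1, 0,0,-25,0,0,0,1, 0,0,-25,0,0,0,1, 0,0,-25,0,0,0,1]' >/dev/null
python3 -m crank '[0,0,-25,0,0,0,1, 0,0,-25,0,0,0,1, 0,0,-16,0,0,0,1, 0,0,0,0,0,0,1, 0,0,0,0,0,0,1]'>/dev/null
python3 -m crank '[0,0,0,0,0,-5.5,1, 0,0,0,0,0,-5.5,1, 0,0,0,0,0,-5.5,1, 0,0,0,0,0,-5.5,1, 0,0,0,0,0,0,1]'
python3 -c "
from h import *
go(603,-348,28,20.5)"
```

```text
ee_pos: [0.5927, -0.0921, 0.0477]
ft_force: [-0.6, 0.6, 0.5]
clock: 33.0
ee_pos: [0.5963, -0.0926, 0.0518]
ee_rot: [0.011, 1.0, 0.0, 0.001]
ft_force: [-1.0, 1.5, 5.6]
finger_gap: 0.0457
gripper_force: 42.0
ee_pos: [0.5964, -0.0926, 0.0518]
ft_force: [-0.1, 0.7, 6.9]
clock: 34.42
ee_pos: [0.594, -0.0926, 0.2292]
ee_rot: [-0.182, 0.983, 0.0, -0.002]
ft_force: [0.3, 0.2, -3.4]
finger_gap: 0.0453
gripper_force: 42.5
t 34.42 p [594.  -92.6 229.2] theta 110.9 tilt 0.19 tool shift [  82.3 -242.1  201.1] tool z turn 0.4 F [ 0.31  0.15 -3.38] gap 45.3
```

```bash
python3 -m crank '[5.5,-16.1,0,0,0,0,1, 5.5,-16.1,0,0,0,0,1, 5.5,-16.1,0,0,0,0,1, 5.5,-16.1,0,0,0,0,1, 5.5,-16.1,0,0,0,0,1]'>/dev/null
python3 -m crank '[5.5,-16.1,0,0,0,0,1, 5.5,-16.1,0,0,0,0,1, 5.5,-16.1,0,0,0,0,1, 5.5,-16.1,0,0,0,0,1, 5.5,-16.1,0,0,0,0,1]'>/dev/null
python3 -m crank '[5.5,-16.1,0,0,0,0,1, 5.5,-16.1,0,0,0,0,1, 5.5,-16.1,0,0,0,0,1, 5.5,-16.1,0,0,0,0,1, 5.5,-16.1,0,0,0,0,1]'>/dev/null
python3 -m crank '[0,0,25,0,0,0,1, 0,0,25,0,0,0,1, 0,0,25,0,0,0,1, 0,0,25,0,0,0,1, 0,0,25,0,0,0,1]'>/dev/null
python3 -m crank '[0,0,25,0,0,0,1, 0,0,25,0,0,0,1, 0,0,9,0,0,0,1, 0,0,0,0,0,0,1, 0,0,0,0,0,0,1]'>/dev/null
python3 -c "
from h import *
go(603,-348,31.8,20.5)"
```

```text
t 36.5 p [ 603.3 -348.2   47.4] theta 110.6 tilt 0.03 tool shift [ 0.2  0.3 15.6] tool z turn 0.1 F [ 0.78 -0.87 -2.54] gap 45.6
```

```bash
python3 -m crank '[0,0,6,0,0,0,1, 0,0,5,0,0,0,1, 0,0,3,0,0,0,1, 0,0,1,0,0,0,1, 0,0,0,0,0,0,1]'| egrep 'pos|ft_'
python3 -m crank '[0,0,1,0,0,0,1, 0,0,0,0,0,0,1]'| egrep 'pos|ft_'
python3 -m crank '[0,0,0,0,0,0,0, 0,0,0,0,0,0,-1, 0,0,0,0,0,0,-1, 0,0,0,0,0,0,-1, 0,0,0,0,0,0,-1]'| egrep 'pos|ft_|gap'
python3 -m crank '[0,0,-20,0,0,0,-1, 0,0,-25,0,0,0,-1, 0,0,-25,0,0,0,-1, 0,0,-25,0,0,0,-1, 0,0,-25,0,0,0,-1]'>/dev/null
python3 -m crank '[0,0,-25,0,0,0,-1, 0,0,-25,0,0,0,-1, 0,0,-25,0,0,0,-1, 0,0,-5,0,0,0,-1, 0,0,0,0,0,0,-1]'>/dev/null
python3 -m crank '[0,0,0,0,0,5.5,-1, 0,0,0,0,0,5.5,-1, 0,0,0,0,0,5.5,-1, 0,0,0,0,0,5.5,-1, 0,0,0,0,0,0,-1]'>/dev/null
python3 -c "
from h import *
print(high(),boxes(),sep='\n'); go(596,17,231,-1.5)"
```

```text
ee_pos: [0.6033, -0.3477, 0.0323]
ft_force: [-0.3, 0.6, -3.2]
ee_pos: [0.6035, -0.3479, 0.032]
ft_force: [-1.3, 0.4, 1.6]
ee_pos: [0.6035, -0.3479, 0.0314]
ft_force: [0.4, 0.2, 0.5]
finger_gap: 0.0849
[(([594.0, 15.6], 88, 45, -1.6), 473)]
[(([534.7, 282.5], 88, 45, 11.2), 454), (([538.2, 167.0], 88, 45, 5.2), 455)]
t 38.85 p [ 602.9 -347.4  230. ] theta 88.9 tilt 0.11 tool shift [ 14.1 364.2  -0.8] tool z turn 0.4 F [-0.32  0.99  0.74] gap 85.5
```

```bash
python3 -m crank '[1,24.3,0,0,0,0,-1, 1,24.3,0,0,0,0,-1, 1,24.3,0,0,0,0,-1, 1,24.3,0,0,0,0,-1, 1,24.3,0,0,0,0,-1]'>/dev/null
python3 -m crank '[1,24.3,0,0,0,0,-1, 1,24.3,0,0,0,0,-1, 1,24.3,0,0,0,0,-1, 1,24.3,0,0,0,0,-1, 1,24.3,0,0,0,0,-1]'>/dev/null
python3 -m crank '[1,24.3,0,0,0,0,-1, 1,24.3,0,0,0,0,-1, 1,24.3,0,0,0,0,-1, 1,24.3,0,0,0,0,-1, 1,24.3,0,0,0,0,-1]'>/dev/null
python3 -m crank '[0,0,25,0,0,0,-1, 0,0,25,0,0,0,-1, 0,0,25,0,0,0,-1, 0,0,0,0,0,0,-1, 0,0,0,0,0,0,-1]' >/dev/null
python3 -c "
from h import *
go(594.5,16.5,50,-1.5)"
```

```text
t 40.52 p [595.7  16.8 155.4] theta 88.8 tilt 0.17 tool shift [  0.9  -0.3 105.4] tool z turn 0.3 F [0.23 0.24 0.44] gap 85.4
```

```bash
python3 -m crank '[0,0,25,0,0,0,-1, 0,0,25,0,0,0,-1, 0,0,25,0,0,0,-1, 0,0,20,0,0,0,-1, 0,0,10,0,0,0,-1]' 40 >/dev/null
python3 -m crank '[0,0,0,0,0,0,1, 0,0,0,0,0,0,1, 0,0,0,0,0,0,1, 0,0,0,0,0,0,1, 0,0,0,0,0,0,1]' >/dev/null
python3 -m crank '[0,0,0,0,0,0,1, 0,0,0,0,0,0,1, 0,0,0,0,0,0,1]'
python3 -m crank '[0,0,-15,0,0,0,1, 0,0,-25,0,0,0,1, 0,0,-25,0,0,0,1, 0,0,-25,0,0,0,1, 0,0,-25,0,0,0,1]' >/dev/null
python3 -m crank '[0,0,-25,0,0,0,1, 0,0,-25,0,0,0,1, 0,0,-16,0,0,0,1, 0,0,0,0,0,0,1, 0,0,0,0,0,0,1]'>/dev/null
python3 -m crank '[0,0,0,0,0,-5.5,1, 0,0,0,0,0,-5.5,1, 0,0,0,0,0,-5.5,1, 0,0,0,0,0,-5.5,1, 0,0,0,0,0,0,1]'
python3 -c "
from h import *
go(564.7,-245,28,20.5)"
```

```text
clock: 41.6
ee_pos: [0.5984, 0.0172, 0.0533]
ee_rot: [0.011, 1.0, 0.0, 0.002]
ft_force: [0.2, 0.3, 6.2]
finger_gap: 0.0459
gripper_force: 42.3
clock: 42.85
ee_pos: [0.5955, 0.0168, 0.2304]
ee_rot: [-0.182, 0.983, 0.0, -0.002]
ft_force: [0.3, 1.1, -3.9]
finger_gap: 0.0452
gripper_force: 42.7
t 42.85 p [595.5  16.8 230.4] theta 110.9 tilt 0.18 tool shift [ 121.8 -233.7  202.6] tool z turn 0.4 F [ 0.3   1.08 -3.88] gap 45.2
```

```bash
python3 -m crank '[8.1,-15.6,0,0,0,0,1, 8.1,-15.6,0,0,0,0,1, 8.1,-15.6,0,0,0,0,1, 8.1,-15.6,0,0,0,0,1, 8.1,-15.6,0,0,0,0,1]'>/dev/null
python3 -m crank '[8.1,-15.6,0,0,0,0,1, 8.1,-15.6,0,0,0,0,1, 8.1,-15.6,0,0,0,0,1, 8.1,-15.6,0,0,0,0,1, 8.1,-15.6,0,0,0,0,1]'>/dev/null
python3 -m crank '[8.1,-15.6,0,0,0,0,1, 8.1,-15.6,0,0,0,0,1, 8.1,-15.6,0,0,0,0,1, 8.1,-15.6,0,0,0,0,1, 8.1,-15.6,0,0,0,0,1]'>/dev/null
python3 -m crank '[0,0,25,0,0,0,1, 0,0,25,0,0,0,1, 0,0,25,0,0,0,1, 0,0,25,0,0,0,1, 0,0,25,0,0,0,1]'>/dev/null
python3 -m crank '[0,0,25,0,0,0,1, 0,0,25,0,0,0,1, 0,0,9,0,0,0,1, 0,0,5,0,0,0,1, 0,0,0,0,0,0,1]'>/dev/null
python3 -m crank '[0,0,4,0,0,0,1, 0,0,2,0,0,0,1, 0,0,0,0,0,0,1, 0,0,0,0,0,0,1]'|egrep 'pos|ft_'
python3 -c "
from h import *
go(564.7,-245,33,20.5)"
```

```text
ee_pos: [0.5661, -0.245, 0.0381]
ft_force: [-0.6, 0.4, -4.0]
t 45.27 p [ 566.1 -245.    38.1] theta 110.7 tilt 0.07 tool shift [1.3 0.5 5.1] tool z turn 0.2 F [-0.59  0.41 -3.99] gap 45.3
```

```bash
python3 -m crank '[0,0,3,0,0,0,1, 0,0,1,0,0,0,1, 0,0,1,0,0,0,1, 0,0,0,0,0,0,1]'| egrep 'pos|ft_'
python3 -m crank '[0,0,1,0,0,0,1, 0,0,0,0,0,0,1]'| egrep 'pos|ft_'
python3 -m crank '[0,0,0,0,0,0,0, 0,0,0,0,0,0,-1, 0,0,0,0,0,0,-1, 0,0,0,0,0,0,-1, 0,0,0,0,0,0,-1]'| egrep 'pos|ft_|gap'
python3 -m crank '[0,0,-20,0,0,0,-1, 0,0,-25,0,0,0,-1, 0,0,-25,0,0,0,-1, 0,0,-25,0,0,0,-1, 0,0,-25,0,0,0,-1]'>/dev/null
python3 -m crank '[0,0,-25,0,0,0,-1, 0,0,-25,0,0,0,-1, 0,0,-25,0,0,0,-1, 0,0,-4,0,0,0,-1, 0,0,0,0,0,0,-1]'>/dev/null
python3 -m crank '[0,0,0,0,0,5.2,-1, 0,0,0,0,0,5.2,-1, 0,0,0,0,0,5.2,-1]'>/dev/null
python3 -m crank '[-0.4,20.7,0,0,0,0,-1, -0.4,20.7,0,0,0,0,-1, -0.4,20.7,0,0,0,0,-1, -0.4,20.7,0,0,0,0,-1, -0.4,20.7,0,0,0,0,-1]'>/dev/null
python3 -m crank '[-0.4,20.7,0,0,0,0,-1, -0.4,20.7,0,0,0,0,-1, -0.4,20.7,0,0,0,0,-1, -0.4,20.7,0,0,0,0,-1, -0.4,20.7,0,0,0,0,-1]'>/dev/null
python3 -m crank '[-0.4,20.7,0,0,0,0,-1, -0.4,20.7,0,0,0,0,-1, -0.4,20.7,0,0,0,0,-1, -0.4,20.7,0,0,0,0,-1, -0.4,20.7,0,0,0,0,-1]'>/dev/null
python3 -m crank '[-0.4,20.7,0,0,0,0,-1, -0.4,20.7,0,0,0,0,-1, -0.4,20.7,0,0,0,0,-1, -0.4,20.7,0,0,0,0,-1, -0.4,20.7,0,0,0,0,-1]'>/dev/null
python3 -c "
from h import *
print(high(h=.066),wboxes(),sep='\n'); go(537.5,168.3,22,5)"
```

```text
ee_pos: [0.5658, -0.245, 0.0334]
ft_force: [-3.8, 2.3, 7.7]
ee_pos: [0.5658, -0.2449, 0.0333]
ft_force: [-7.2, 3.4, 19.6]
ee_pos: [0.5659, -0.245, 0.0313]
ft_force: [-0.7, 0.8, 1.1]
finger_gap: 0.0852
[(([597.0, -351.6], 89, 46, 20.0), 457), (([561.1, -248.4], 89, 46, 20.4), 465)]
[(([500.0, 165.9], 45, 13, -84.6), 567), (([556.0, 171.1], 50, 45, 5.4), 2054), (([553.8, 289.5], 46, 45, 11.6), 1809)]
t 49.03 p [535.5 172.5 228.5] theta 95.4 tilt 0.16 tool shift [ -2.2  -4.6 206.5] tool z turn 0.4 F [ 0.4  -0.42 -0.81] gap 85.5
```

Both full boxes stand in the short tray at the right angle. Picking the nearer empty one.

```bash
python3 -m crank '[-2,-4,25,0,0,0,-1, 0,0,25,0,0,0,-1, 0,0,25,0,0,0,-1, 0,0,25,0,0,0,-1, 0,0,25,0,0,0,-1]' 30 >/dev/null
python3 -m crank '[0,0,25,0,0,0,-1, 0,0,25,0,0,0,-1, 0,0,20,0,0,0,-1, 0,0,11,0,0,0,-1, 0,0,0,0,0,0,-1]'| egrep 'pos|ft_'
python3 -m crank '[0,0,0,0,0,0,1, 0,0,0,0,0,0,1, 0,0,0,0,0,0,1, 0,0,0,0,0,0,1, 0,0,0,0,0,0,1]' >/dev/null
python3 -m crank '[0,0,0,0,0,0,1, 0,0,0,0,0,0,1, 0,0,0,0,0,0,1]'
python3 -m crank '[0,0,-15,0,0,0,1, 0,0,-25,0,0,0,1, 0,0,-25,0,0,0,1, 0,0,-25,0,0,0,1, 0,0,-25,0,0,0,1]' >/dev/null
python3 -m crank '[0,0,-25,0,0,0,1, 0,0,-25,0,0,0,1, 0,0,-25,0,0,0,1, 0,0,-20,0,0,0,1, 0,0,0,0,0,0,1]'>/dev/null
python3 -m crank '[0,0,0,0,0,-6.5,1, 0,0,0,0,0,-6.5,1, 0,0,0,0,0,-6.5,1, 0,0,0,0,0,-6.5,1, 0,0,0,0,0,-6.5,1]'>/dev/null
python3 -m crank '[0,0,0,0,0,-6.5,1, 0,0,0,0,0,0,1, 0,0,0,0,0,0,1, 0,0,0,0,0,0,1, 0,0,0,0,0,0,1]'
python3 -c "
from h import *
go(488,-463.6,28,44)"
```

```text
ee_pos: [0.5372, 0.1631, 0.0214]
ft_force: [-0.1, 0.1, 0.5]
clock: 50.53
ee_pos: [0.5404, 0.165, 0.0257]
ee_rot: [-0.044, 0.999, 0.001, 0.001]
ft_force: [-1.1, 2.1, 7.1]
finger_gap: 0.0459
gripper_force: 31.7
clock: 52.2
ee_pos: [0.5392, 0.1643, 0.2342]
ee_rot: [-0.374, 0.927, -0.0, -0.0]
ft_force: [-0.1, 0.3, 0.1]
finger_gap: 0.0457
gripper_force: 31.2
t 52.2 p [539.2 164.3 234.2] theta 133.9 tilt 0.01 tool shift [ 472.5 -416.7  206.2] tool z turn -0.1 F [-0.07  0.33  0.09] gap 45.7
```

Light: empty. Joint 7 would run out of range at this turn, so I'll rotate the other way by 180° first.

```bash
python3 -m crank '[0,0,0,0,0,6,1, 0,0,0,0,0,6,1, 0,0,0,0,0,6,1, 0,0,0,0,0,6,1, 0,0,0,0,0,6,1]'>/dev/null
python3 -m crank '[0,0,0,0,0,6,1, 0,0,0,0,0,6,1, 0,0,0,0,0,6,1, 0,0,0,0,0,6,1, 0,0,0,0,0,6,1]'>/dev/null
python3 -m crank '[0,0,0,0,0,6,1, 0,0,0,0,0,6,1, 0,0,0,0,0,6,1, 0,0,0,0,0,6,1, 0,0,0,0,0,6,1]'>/dev/null
python3 -m crank '[0,0,0,0,0,6,1, 0,0,0,0,0,6,1, 0,0,0,0,0,6,1, 0,0,0,0,0,6,1, 0,0,0,0,0,6,1]'>/dev/null
python3 -m crank '[0,0,0,0,0,6,1, 0,0,0,0,0,6,1, 0,0,0,0,0,6,1, 0,0,0,0,0,6,1, 0,0,0,0,0,6,1]'>/dev/null
python3 -m crank '[0,0,0,0,0,6,1, 0,0,0,0,0,6,1, 0,0,0,0,0,6,1, 0,0,0,0,0,6,1, 0,0,0,0,0,6,1]'>/dev/null
python3 -m crank '[0,0,0,0,0,0,1, 0,0,0,0,0,0,1]'>/dev/null
python3 -c "
from h import *
go(470.7,-445.6,32,44); print(arm.get_obs()['qpos'])"
```

```text
t 54.87 p [539.2 164.7 234.3] theta -45.8 tilt 0.02 tool shift [-474.7  389.5  202.4] tool z turn 0.2 F [ 0.28 -0.11 -0.66] gap 45.7
[-0.99195205  0.41104652  0.84467296  1.76810274 -0.33884614  1.11523867
 -0.83575932]
```

```bash
python3 -m crank '[-23.7,19.5,0,0,0,0,1, -23.7,19.5,0,0,0,0,1, -23.7,19.5,0,0,0,0,1, -23.7,19.5,0,0,0,0,1, -23.7,19.5,0,0,0,0,1]'>/dev/null
python3 -m crank '[-23.7,19.5,0,0,0,0,1, -23.7,19.5,0,0,0,0,1, -23.7,19.5,0,0,0,0,1, -23.7,19.5,0,0,0,0,1, -23.7,19.5,0,0,0,0,1]'>/dev/null
python3 -m crank '[-23.7,19.5,0,0,0,0,1, -23.7,19.5,0,0,0,0,1, -23.7,19.5,0,0,0,0,1, -23.7,19.5,0,0,0,0,1, -23.7,19.5,0,0,0,0,1]'>/dev/null
python3 -m crank '[-23.7,19.5,0,0,0,0,1, -23.7,19.5,0,0,0,0,1, -23.7,19.5,0,0,0,0,1, -23.7,19.5,0,0,0,0,1, -23.7,19.5,0,0,0,0,1]'>/dev/null
python3 -m crank '[0,0,0,0,0,0,1, 0,0,0,0,0,0,1, 0,0,0,0,0,0,1]'>/dev/null
python3 -c "
from h import *
go(470.7,-445.6,32,44)"
```

```text
t 56.78 p [ 470.2 -445.2  234. ] theta -45.8 tilt 0.05 tool shift [ -0.    0.8 202. ] tool z turn 0.2 F [ 0.63  0.47 -0.88] gap 45.3
```

```bash
python3 -m crank '[0,0,25,0,0,0,1, 0,0,25,0,0,0,1, 0,0,25,0,0,0,1, 0,0,25,0,0,0,1, 0,0,25,0,0,0,1]'>/dev/null
python3 -m crank '[0,0,25,0,0,0,1, 0,0,25,0,0,0,1, 0,0,15,0,0,0,1, 0,0,8,0,0,0,1, 0,0,0,0,0,0,1]'|egrep 'pos|ft_'
python3 -m crank '[0,0,1,0,0,0,1, 0,0,1,0,0,0,1, 0,0,0,0,0,0,1]'|egrep 'pos|ft_'
python3 -m crank '[0,0,1,0,0,0,1, 0,0,0,0,0,0,1]'|egrep 'pos|ft_'
python3 -m crank '[0,0,1,0,0,0,1, 0,0,0,0,0,0,1]'|egrep 'pos|ft_'
```

```text
ee_pos: [0.4704, -0.4433, 0.0347]
ft_force: [-0.8, 0.6, -1.0]
ee_pos: [0.4708, -0.4458, 0.0354]
ft_force: [0.2, 0.6, -1.7]
ee_pos: [0.4704, -0.4457, 0.0339]
ft_force: [-0.7, -0.3, -2.4]
ee_pos: [0.4701, -0.4455, 0.0323]
ft_force: [-0.5, 0.2, -1.3]
```

```bash
python3 -m crank '[0,0,1,0,0,0,1, 0,0,0,0,0,0,1]'|egrep 'pos|ft_'
python3 -m crank '[0,0,0,0,0,0,0, 0,0,0,0,0,0,-1, 0,0,0,0,0,0,-1, 0,0,0,0,0,0,-1, 0,0,0,0,0,0,-1]'| egrep 'pos|ft_|gap'
python3 -m crank '[0,0,-20,0,0,0,-1, 0,0,-25,0,0,0,-1, 0,0,-25,0,0,0,-1, 0,0,-25,0,0,0,-1, 0,0,-25,0,0,0,-1]'>/dev/null
python3 -m crank '[0,0,-25,0,0,0,-1, 0,0,-25,0,0,0,-1, 0,0,-25,0,0,0,-1, 0,0,-5,0,0,0,-1, 0,0,0,0,0,0,-1]'>/dev/null
python3 -m crank '[22.1,-19.2,0,0,0,0,-1, 22.1,-19.2,0,0,0,0,-1, 22.1,-19.2,0,0,0,0,-1, 22.1,-19.2,0,0,0,0,-1, 22.1,-19.2,0,0,0,0,-1]'>/dev/null
python3 -m crank '[22.1,-19.2,0,0,0,0,-1, 22.1,-19.2,0,0,0,0,-1, 22.1,-19.2,0,0,0,0,-1, 22.1,-19.2,0,0,0,0,-1, 22.1,-19.2,0,0,0,0,-1]'>/dev/null
python3 -m crank '[22.1,-19.2,0,0,0,0,-1, 22.1,-19.2,0,0,0,0,-1, 22.1,-19.2,0,0,0,0,-1, 22.1,-19.2,0,0,0,0,-1, 22.1,-19.2,0,0,0,0,-1]'>/dev/null
python3 -m crank '[22.1,-19.2,0,0,0,0,-1, 22.1,-19.2,0,0,0,0,-1, 22.1,-19.2,0,0,0,0,-1, 22.1,-19.2,0,0,0,0,-1, 22.1,-19.2,0,0,0,0,-1]'>/dev/null
python3 -m crank '[22.1,-19.2,0,0,0,0,-1, 22.1,-19.2,0,0,0,0,-1, 22.1,-19.2,0,0,0,0,-1, 22.1,-19.2,0,0,0,0,-1, 22.1,-19.2,0,0,0,0,-1]'>/dev/null
python3 -m crank '[0,0,0,0,0,6.6,-1, 0,0,0,0,0,6.6,-1, 0,0,0,0,0,6.6,-1, 0,0,0,0,0,6.6,-1, 0,0,0,0,0,6.6,-1]'>/dev/null
python3 -m crank '[0,0,0,0,0,0,-1, 0,0,0,0,0,0,-1]'>/dev/null
python3 -c "
from h import *
print(high(h=.066),boxes(),wboxes(),sep='\n'); go(534.7,283.5,22,11.3)"
```

```text
ee_pos: [0.4703, -0.4456, 0.0318]
ft_force: [-1.2, 2.3, 3.6]
ee_pos: [0.4701, -0.4456, 0.0312]
ft_force: [0.3, -0.6, -0.7]
finger_gap: 0.0851
[(([597.0, -351.6], 89, 46, 20.0), 461), (([561.2, -248.5], 89, 46, 20.7), 467), (([471.4, -445.9], 90, 45, 43.2), 458)]
[(([596.8, -354.3], 91, 45, 20.4), 445), (([560.8, -250.6], 92, 45, 20.4), 459), (([471.2, -448.6], 89, 45, 44.0), 457)]
[(([554.1, 289.5], 47, 45, 11.3), 2121), (([499.3, 278.5], 44, 16, -78.7), 533)]
t 62.43 p [532.9 283.5 230.9] theta -78.8 tilt 0.03 tool shift [  1.9   0.4 208.9] tool z turn -0.1 F [-0.36  0.98  0.35] gap 85.4
```

```bash
python3 -m crank '[2,0,25,0,0,0,-1, 0,0,25,0,0,0,-1, 0,0,25,0,0,0,-1, 0,0,25,0,0,0,-1, 0,0,25,0,0,0,-1]' 30 >/dev/null
python3 -m crank '[0,0,25,0,0,0,-1, 0,0,25,0,0,0,-1, 0,0,20,0,0,0,-1, 0,0,13,0,0,0,-1, 0,0,0,0,0,0,-1]'| egrep 'pos|ft_'
python3 -m crank '[0,0,0,0,0,0,1, 0,0,0,0,0,0,1, 0,0,0,0,0,0,1, 0,0,0,0,0,0,1, 0,0,0,0,0,0,1]' >/dev/null
python3 -m crank '[0,0,0,0,0,0,1, 0,0,0,0,0,0,1, 0,0,0,0,0,0,1]'
python3 -m crank '[0,0,-15,0,0,0,1, 0,0,-25,0,0,0,1, 0,0,-25,0,0,0,1, 0,0,-25,0,0,0,1, 0,0,-25,0,0,0,1]' >/dev/null
python3 -m crank '[0,0,-25,0,0,0,1, 0,0,-25,0,0,0,1, 0,0,-25,0,0,0,1, 0,0,-20,0,0,0,1, 0,0,0,0,0,0,1]'>/dev/null
python3 -m crank '[0,0,0,0,0,-6.6,1, 0,0,0,0,0,-6.6,1, 0,0,0,0,0,-6.6,1, 0,0,0,0,0,-6.6,1, 0,0,0,0,0,-6.6,1]'>/dev/null
python3 -m crank '[0,0,0,0,0,0,1, 0,0,0,0,0,0,1, 0,0,0,0,0,0,1, 0,0,0,0,0,0,1]'
python3 -c "
from h import *
go(366.5,-337.8,30,44)"
```

```text
ee_pos: [0.5335, 0.2835, 0.0209]
ft_force: [-0.9, 1.0, 0.4]
clock: 63.93
ee_pos: [0.536, 0.2846, 0.0248]
ee_rot: [0.995, 0.097, 0.001, -0.001]
ft_force: [-0.3, 2.1, 6.3]
finger_gap: 0.0456
gripper_force: 31.6
clock: 65.52
ee_pos: [0.5349, 0.284, 0.2332]
ee_rot: [0.927, 0.374, -0.0, 0.0]
ft_force: [-0.1, -0.0, -2.0]
finger_gap: 0.0455
gripper_force: 31.2
t 65.52 p [534.9 284.  233.2] theta -46.1 tilt 0.01 tool shift [-552.6  331.   203.3] tool z turn -0.1 F [-0.12 -0.05 -1.98] gap 45.5
```

The force reads −2.0 N, which is ambiguous, so I'm averaging while moving on.

```bash
python3 -m crank '[-22,13.2,0,0,0,0,1, -22,13.2,0,0,0,0,1, -22,13.2,0,0,0,0,1, -22,13.2,0,0,0,0,1, -22,13.2,0,0,0,0,1]'>/dev/null
python3 -m crank '[-22,13.2,0,0,0,0,1, -22,13.2,0,0,0,0,1, -22,13.2,0,0,0,0,1, -22,13.2,0,0,0,0,1, -22,13.2,0,0,0,0,1]'>/dev/null
python3 -m crank '[-22,13.2,0,0,0,0,1, -22,13.2,0,0,0,0,1, -22,13.2,0,0,0,0,1, -22,13.2,0,0,0,0,1, -22,13.2,0,0,0,0,1]'>/dev/null
python3 -m crank '[-22,13.2,0,0,0,0,1, -22,13.2,0,0,0,0,1, -22,13.2,0,0,0,0,1, -22,13.2,0,0,0,0,1, -22,13.2,0,0,0,0,1]'>/dev/null
python3 -m crank '[-22,13.2,0,0,0,0,1, -22,13.2,0,0,0,0,1, -22,13.2,0,0,0,0,1, -22,13.2,0,0,0,0,1, -22,13.2,0,0,0,0,1]'>/dev/null
for i in 1 2 3 4 5 6; do python3 -m crank '[0,0,0,0,0,0,1, 0,0,0,0,0,0,1]'|grep ft_; done
python3 -c "
from h import *
go(366.5,-337.8,30.8,44)"
```

```text
ft_force: [-0.1, 0.1, -1.0]
ft_force: [0.1, -0.6, -0.6]
ft_force: [-0.3, 0.3, -0.9]
ft_force: [0.5, 0.2, -1.2]
ft_force: [-0.6, -0.4, -1.7]
ft_force: [0.4, 0.3, -1.6]
t 68.6 p [ 369.6 -335.6  233.3] theta -45.9 tilt 0.0 tool shift [ -3.7  -0.6 202.5] tool z turn 0.1 F [ 0.36  0.27 -1.55] gap 45.7
```

Mean −1.2 N: empty. Placing.

```bash
python3 -m crank '[-3.5,0,25,0,0,0,1, 0,0,25,0,0,0,1, 0,0,25,0,0,0,1, 0,0,25,0,0,0,1, 0,0,25,0,0,0,1]'>/dev/null
python3 -m crank '[0,0,25,0,0,0,1, 0,0,25,0,0,0,1, 0,0,15,0,0,0,1, 0,0,8,0,0,0,1, 0,0,0,0,0,0,1]'|egrep 'pos|ft_'
python3 -m crank '[0,0,1,0,0,0,1, 0,0,1,0,0,0,1, 0,0,0,0,0,0,1]'|egrep 'pos|ft_'
python3 -m crank '[0,0,1,0,0,0,1, 0,0,0,0,0,0,1]'|egrep 'pos|ft_'
python3 -m crank '[0,0,1,0,0,0,1, 0,0,0,0,0,0,1]'|egrep 'pos|ft_'
python3 -m crank '[0,0,1,0,0,0,1, 0,0,0,0,0,0,1]'|egrep 'pos|ft_'
```

```text
ee_pos: [0.3663, -0.3377, 0.034]
ft_force: [0.8, 1.2, -0.7]
ee_pos: [0.3676, -0.3385, 0.0341]
ft_force: [-0.7, -0.0, -0.8]
ee_pos: [0.3674, -0.3382, 0.0327]
ft_force: [0.0, 0.1, -1.5]
ee_pos: [0.3671, -0.338, 0.0314]
ft_force: [-0.5, -0.0, -1.3]
ee_pos: [0.3671, -0.3381, 0.0307]
ft_force: [-1.8, 2.3, 7.8]
```

```bash
python3 -m crank '[0,0,0,0,0,0,0, 0,0,0,0,0,0,-1, 0,0,0,0,0,0,-1, 0,0,0,0,0,0,-1, 0,0,0,0,0,0,-1]'| egrep 'pos|ft_|gap'
python3 -m crank '[0,0,-20,0,0,0,-1, 0,0,-25,0,0,0,-1, 0,0,-25,0,0,0,-1, 0,0,-25,0,0,0,-1, 0,0,-25,0,0,0,-1]'>/dev/null
python3 -m crank '[0,0,-25,0,0,0,-1, 0,0,-25,0,0,0,-1, 0,0,-25,0,0,0,-1, 0,0,-5,0,0,0,-1, 0,0,0,0,0,0,-1]'>/dev/null
python3 -m crank '[22.1,-19.2,0,0,0,0,-1, 22.1,-19.2,0,0,0,0,-1, 22.1,-19.2,0,0,0,0,-1, 22.1,-19.2,0,0,0,0,-1, 22.1,-19.2,0,0,0,0,-1]'>/dev/null
python3 -m crank '[22.1,-19.2,0,0,0,0,-1, 22.1,-19.2,0,0,0,0,-1, 22.1,-19.2,0,0,0,0,-1, 22.1,-19.2,0,0,0,0,-1, 22.1,-19.2,0,0,0,0,-1]'>/dev/null
python3 -m crank '[22.1,-19.2,0,0,0,0,-1, 22.1,-19.2,0,0,0,0,-1, 22.1,-19.2,0,0,0,0,-1, 22.1,-19.2,0,0,0,0,-1, 22.1,-19.2,0,0,0,0,-1]'>/dev/null
python3 -m crank '[22.1,-19.2,0,0,0,0,-1, 22.1,-19.2,0,0,0,0,-1, 22.1,-19.2,0,0,0,0,-1, 0,0,0,0,0,0,-1, 0,0,0,0,0,0,-1]'>/dev/null
python3 -c "
from h import *
c=eyes.capture('top'); save(c,'t4'); W=world(c); x,y,z=np.moveaxis(W,-1,0)
print(*high(h=.066),sep='\n'); print(blobs(c,(c['img'].max(-1)<60)&(x>.5)&(x<.7)&(y>-.18)&(y<.1)&(z<.05),.026)); go(0,0,0,0)"
```

```text
ee_pos: [0.367, -0.3381, 0.0302]
ft_force: [-0.4, -0.7, -0.2]
finger_gap: 0.0855
(([596.2, -352.3], 90, 45, 20.0), 451)
(([561.2, -248.6], 89, 45, 20.4), 462)
(([471.4, -445.9], 89, 45, 44.0), 461)
(([367.1, -340.7], 89, 45, 43.4), 457)
[(([593.2, -36.7], 186, 126, 88.6), 2508)]
t 73.2 p [411.8 185.9 229.3] theta -46.0 tilt 0.12 tool shift [-424.7 -152.7  230.2] tool z turn 44.0 F [-0.14 -0.78  0.45] gap 85.0
```

View pics/t4.png

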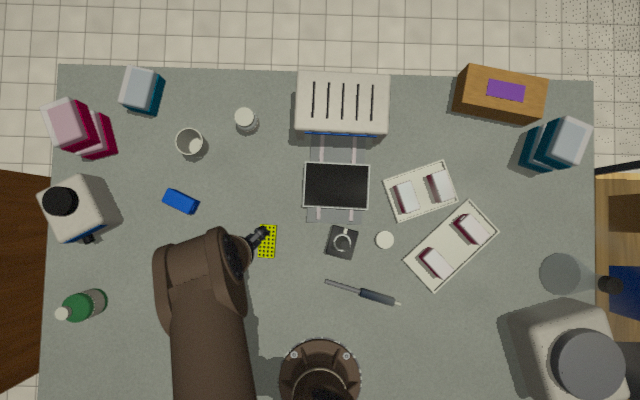

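The top view shows the two full boxes in the short tray, at (405,197) and (439,185). The two empties are in the long tray, at (434,262) and (468,228). The carriage is back, the stick is centred at (342,242), and the bystanders haven't moved. Handing in.

```bash
python3 -c "
from station import arm
print(arm.job_done())"
```

```text
the job is handed in; nothing more can be done
None
```

I handed the job in at about 73 s of robot time. Both full boxes went through the tunnel with the stick held over for more than three seconds and now stand in the short tray, and the two empties are in the long tray. In the last picture the stick and carriage were back at rest and the bystanders had not moved, but the hand-in call returned no verdict.

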